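Knock home the lock pins of a board test fixture and start the tester

ROBOT

A 7-joint arm with a two-finger parallel gripper is mounted at the origin on the work surface. World frame = base frame: x ahead of the robot, y to its left, z up, the work surface at z = 0. Lengths are in m, angles in rad, forces in N, time in s.
With the tool pointing down it reaches from about 0.4 to 0.85 m from the base axis. Payload 10.4 kg.
Tool frame: the origin (TCP) lies at the very end of the fingers, on their centre line; the grasp point (between the pads) lies 19 mm behind it; y points along the fingers, x is the direction in which the jaws open and shut, and the axes are right-handed (so a half turn about y gives the same grasp; the last joint's range is limited). The gripper opens to 87 mm and grips with 3 to 60 N. Pads are 19 mm wide; open, the fingers measure 117 mm over their backs; the gripper's body (75 mm by 190 mm) begins 51 mm behind the grasp point.
Start: joints at [1.167, 0.332, -0.065, 1.46, 0.022, 1.35, -0.088], TCP at [0.232, -0.58, 0.223] pointing down, gripper open.
Joint ranges: [-2.6, 2.6], [-0.5, 2.12], [-1.47, 1.34], [0.16, 2.42], [-1.27, 4.41], [0.06, 2.06], [-2.6, 2.6]. Speed limits (rad/s): [2.22, 2.22, 2.79, 2.79, 3.14, 3.14, 3.14].

INTERFACE

Orientations are given as a unit quaternion [x, y, z, w].
In Python, from bench import readout, vision, r gives the robot as it stands.
- The arm moves only by the tool arm_command, never from a script. Its argument "targets" is a list that holds one entry, the list of rows, each a list of 6 numbers: the shift along the tool's x, y, z in m, then the turn, a rotation vector about the tool's x, y, z in degrees. A call has 1 to 12 rows; each row shifts and turns the commanded pose from where the row before left it, along the tool's axes as they then stand; what a row does not reach is not made up. A row lasts 1/12 s, in which the tool goes at most 41.7 mm and 7.16 degrees, less where a joint would pass 70% of its speed; a pose out of reach is approached as far as the arm can. A call is refused whole if a number of a shift passes 0.0417 or a number of a turn 7.16, either way. A call with a gripper value outside its range is refused whole. "hand" is the opening, from 0 (shut) to 1 (fully open), set as the call begins (left out, the last holds). The fingers move at their own pace and stop on an object; "grip_force" is the grip in N (left out, the last holds). Time passes only in rows, so rows that do not move let the fingers close. It gives the time, the measured TCP pose, the force and the opening at its end, in the units of the state.
- readout.read_state(): the state, without advancing time (a new reading comes with each control period).
- vision.camera(name): name is "scene" or "top" or "wrist"; returns a dict with "pixels" (400x640x3 uint8, blue, green, red), "fovy" (degrees; the focal length in pixels is half the picture's height over the tangent of half this angle, whatever the lens; pixels are square), "cx", "cy" (the principal point, pixels), "R" (3x3) and "t" (3): a world point X has camera coordinates R X + t; the wrist camera has in their place "mount" (4x4, takes a point from camera to tool coordinates, whose origin is the TCP and whose axes are the tool frame's). Camera axes: x right, y down, z forward; pixel columns grow to the right and rows downward; lengths in m; the calibration is good to about 2 mm. A picture is of the moment at which its call begins: read the wrist's pose just before it. There is no depth.
- r.close_job(): hands the job in, once; it reports no verdict.
The state is a dict: "time": time; "joint_positions": joint angles; "joint_vel": joint speeds; "joint_torque": joint torques, N m; "ee_pos": TCP position; "eef_rot": TCP orientation; "ft_force": force on the tool from outside, world axes, zero at the start; "torque": the same for the moment, N m; "width": finger opening in m.
Only numpy, scipy, OpenCV 4.12 (cv2) and the standard library are available. Lean on these libraries where they do the work, as an engineer would, in place of code of your own. Each camera call takes 0.05 s, during which the arm holds its last target.

TASK

Lock the circuit board in its test fixture: take the orange mallet by its handle and knock the brass pin fully home with brisk blows of the mallet head, then the black pin, without hitting the board. Stand the mallet back upright in the middle of its black rubber mat, let go of it, and only then press the blue key fully down, release it, and press the green key fully down. Leave the red key and everything else on the bench alone.

Things in the scene. Friction and masses are not known exactly. Their poses are not given: they have to be found in the camera images.
- mallet: mallet, 0.3 to 0.45 kg: upright cylindrical orange head, 54 mm diameter, 68 mm high, standing on its flat face; level flat-sided wooden handle 20 mm wide, 28 mm high. Origin: centre of the lower (striking) face, z up. The handle runs along -x from the head to x = -174 mm, its middle at z = 34 mm. Grip it from above across its width, 55 mm behind the origin. Balances 10 to 20 mm behind the origin
- mat: black rubber mat, 120 x 120 x 3 mm, lying on the bench under the mallet at the start. Origin: centre of its underside. The head of the mallet belongs within 40 mm of its centre
- fixture: test fixture, a white-faced block 165 (x) x 220 (y) x 20 mm, origin centre of its underside. Three bare steel guide posts, 14 mm in diameter, rise from it to 100 mm above the bench at (x, y) = (-62, 88), (-62, -18) and (62, -88) mm in its frame: steer the mallet and the gripper clear of them. The two pins stand at (0, 60) and (0, -60) mm, either colour at either place
- board: green circuit board held flat on the fixture, 95 (x) x 196 (y) mm, its top 24 mm above the bench; its origin is the fixture's origin
- brasspin_collar: fixed collar of the brass pin; origin: centre of its underside on the board, 24 mm above the bench
- blackpin_collar: fixed collar of the black pin; origin: centre of its underside on the board, 24 mm above the bench
- brasspin (a joint): sprung lock pin: brass round head, 29 mm diameter, 9 mm thick, on a thin stem above a fixed aluminium collar 34 mm in diameter, 16 mm high. Joint value: metres gone down; 0 = fully up (14 mm gap between head and collar), 0.014 = fully home (head on collar). 5 to 7 N moves it; friction keeps it where it is left
- blackpin (a joint): sprung lock pin: black round head, 29 mm diameter, 9 mm thick, on a thin stem above a fixed aluminium collar 34 mm in diameter, 16 mm high. Joint value: metres gone down; 0 = fully up (14 mm gap between head and collar), 0.014 = fully home (head on collar). 5 to 7 N moves it; friction keeps it where it is left
- brasspin_head (a point): centre of the top face of the brass pin's head (moves down with the pin): about 63 mm above the bench when up, 49 mm when home
- blackpin_head (a point): centre of the top face of the black pin's head (moves down with the pin): about 63 mm above the bench when up, 49 mm when home
- keybox: grey tester key box, 110 (x) x 170 (y) x 40 mm, origin centre of its underside; three keys in a row along its y at 50 mm spacing (y = -50, 0, 50 mm, x = -10 mm), the colours in any order
- bluekey (a joint): the blue spring key, 30 mm round, on the key box; joint value: metres pressed, 0 to 0.006 (5 N fully down), springs back
- bluekey_top (a point): centre of the top of the blue key
- greenkey (a joint): the green spring key, 30 mm round, on the key box; joint value: metres pressed, 0 to 0.006 (5 N fully down), springs back
- greenkey_top (a point): centre of the top of the green key
- redkey (a joint): the red spring key, 30 mm round, on the key box; joint value: metres pressed, 0 to 0.006 (5 N fully down), springs back - not to be pressed
- redkey_top (a point): centre of the top of the red key
- spool: bystander: solder spool standing on end, 60 mm in diameter, 55 mm high, origin centre of its underside
- tin: bystander: round tip-cleaner tin with brass wool, 66 mm in diameter, 55 mm high, origin centre of its underside
- flux: bystander: amber bottle, 52 mm in diameter, 115 mm high, origin centre of its underside
- driver: bystander: screwdriver lying down along its x, 170 mm long, up to 30 mm thick, origin near its middle, underside
- woodblock: bystander: wooden block 90 (x) x 70 (y) x 35 mm, origin centre of its underside
- spareboard: bystander: spare circuit board lying flat, 80 (x) x 110 (y) mm, 13 mm high with its parts, origin centre of its underside
- cup: bystander: white mug, 72 mm in diameter, 85 mm high, handle at its +y, origin centre of its underside
Not all that is in view belongs to the job. Of the things like the mallet, leave any that is pink; of the rest the larger one is meant.

How it is judged:
On the way, in this order (a step that is already met when the one before it is completed fails the run):
1. the brass pin is struck: driven down faster than 40 mm/s by the mallet held in the gripper (velocity of joint brasspin above 0.04 m/s and value of joint brasspin below 0.0115 m and contact force between mallet and brasspin_collar above 1 N and contact force between the fingers and mallet above 1 N).
2. the brass pin is home (down 12.5 mm or more) (value of joint brasspin above 0.0125 m), for 0.1 s.
3. the black pin is struck in the same way (velocity of joint blackpin above 0.04 m/s and value of joint blackpin below 0.0115 m and contact force between mallet and blackpin_collar above 1 N and contact force between the fingers and mallet above 1 N).
4. the black pin is home too (value of joint each of brasspin, blackpin above 0.0125 m), for 0.1 s.
5. the mallet stands on its mat again, let go, at rest (horizontal distance between mallet and mat below 0.045 m and angle between mallet's own z axis and vertical below 0.1 rad and height (world z) of mallet between 0 and 0.008 m and linear speed of mallet below 0.02 m/s and contact force between the fingers and mallet below 0.5 N), for 0.2 s.
6. the blue key is pressed fully down (4.5 mm or more), the green one is up (value of joint bluekey above 0.0045 m and value of joint greenkey below 0.002 m).
7. the green key is pressed fully down, the blue one is up again (value of joint greenkey above 0.0045 m and value of joint bluekey below 0.002 m).
At the end, for the whole second after the job is handed in: Both pins are down 12.5 mm or more of their 14; the mallet stands upright on a face of its head (within 0.10 rad), head centre within 45 mm of the mat's centre, at rest and let go; all keys are up again (all of step 4 and all of step 5 and value of joint each of bluekey, greenkey, redkey below 0.002 m); the robot touches nothing.
It fails at once if the black pin is driven (beyond 6 mm) before the brass pin is home (value of joint blackpin above 0.006 m and value of joint brasspin below 0.012 m).
It fails at once if a pin is pushed with the gripper instead of the mallet (contact force between any of the arm, the fingers and brasspin_collar above 2 N or contact force between any of the arm, the fingers and blackpin_collar above 2 N).
It fails at once if the mallet hits the circuit board (contact force between mallet and board above 2 N).
It fails at once if the red key is pressed, or another key is pressed before both pins are home (value of joint redkey above 0.003 m or (value of joint any of bluekey, greenkey above 0.003 m and value of joint any of brasspin, blackpin below 0.012 m)).
It fails at once if a bystander is shifted by more than 25 mm or knocked over (distance of any of spool, tin, flux, driver, woodblock, spareboard, cup from where it was at the start of the episode above 0.025 m or angle between any of spool, tin, flux, cup's own z axis and vertical above 0.5 rad).
It also fails if it takes over 64 s, if anything falls off the work surface, if the arm or the gripper's body presses on something with over 40 N, if the wrist force passes 120 N, or if a joint passes its speed limit or range.

## Working session

There is one attempt and no reset: what is moved stays moved. The work goes in short steps, Python scripts to look and compute and a tool call to move; the robot and the scene stay as the last step left them, time stands still between calls to the robot, and variables do not carry over. Pictures are saved under pics/ and viewed, and the job is handed in when it is done.

Besides the shell and the picture viewer there is one more tool, called after ">>>" in YAML: its name, and indented under it one key for each argument. arm_command: Moves the arm, as the interface text tells. Its arguments: {"type":"object","properties":{"targets":{"type":"array","items":{"type":"array","items":{"type":"array","items":{"type":"number"}}}},"hand":{"type":"number"},"grip_force":{"type":"number"}},"required":["targets"]}

```bash
ls; mkdir -p pics; python3 - <<'E'
from bench import readout, vision, r
import cv2,numpy as np
s=readout.read_state();print({k:np.round(v,3).tolist() for k,v in s.items()})
for n in("scene","top"):
    c=vision.camera(n);cv2.imwrite(f"pics/{n}0.png",c["pixels"]);np.savez(f"{n}0.npz",**c)
    print(n,c["fovy"],c["cx"],c["cy"],np.round(c["R"],3).tolist(),np.round(c["t"],3).tolist(),[k for k in c])
c=vision.camera("wrist");cv2.imwrite("pics/wrist0.png",c["pixels"]);print(c["mount"],c["fovy"],c["cx"],c["cy"])
E
```

```text
pics
{'time': 0.0, 'joint_positions': [1.167, 0.333, -0.065, 1.461, 0.022, 1.35, -0.088], 'joint_vel': [0.001, -0.0, -0.001, -0.002, -0.0, 0.0, 0.001], 'joint_torque': [0.0, -62.325, 0.025, -38.989, -0.061, 0.04, 0.0], 'ee_pos': [0.232, -0.58, 0.222], 'eef_rot': [-0.585, 0.397, -0.396, 0.586], 'ft_force': [-0.126, -0.256, 0.173], 'torque': [-0.002, -0.0, 0.014], 'width': 0.087}
scene 47.74809607109028 312.48329008062257 200.86889456815877 [[-0.732, 0.681, -0.006], [0.394, 0.416, -0.82], [-0.556, -0.602, -0.573]] [0.354, -0.159, 1.626] ['pixels', 'fovy', 'cx', 'cy', 'R', 't']
top 50.38210747686079 321.08545085189826 198.694557044674 [[0.009, -1.0, -0.018], [-0.982, -0.005, -0.191], [0.191, 0.019, -0.981]] [0.076, 0.554, 1.107] ['pixels', 'fovy', 'cx', 'cy', 'R', 't']
[[ 9.99999721e-01  4.51255482e-04  5.96118784e-04  5.07106518e-04]
 [-4.67238482e-04 -2.45257329e-01  9.69457902e-01 -1.62697583e-01]
 [ 5.83675693e-04 -9.69457910e-01 -2.45257049e-01  6.56862675e-02]
 [ 0.00000000e+00  0.00000000e+00  0.00000000e+00  1.00000000e+00]] 62.36245617418569 316.63175237564707 198.43328965505646
```

View pics/top0.png

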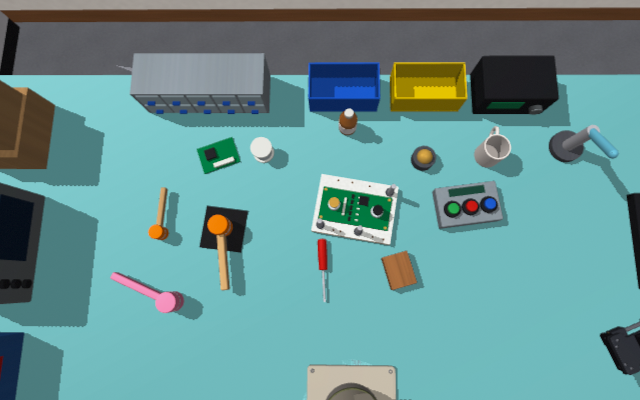

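View pics/scene0.png

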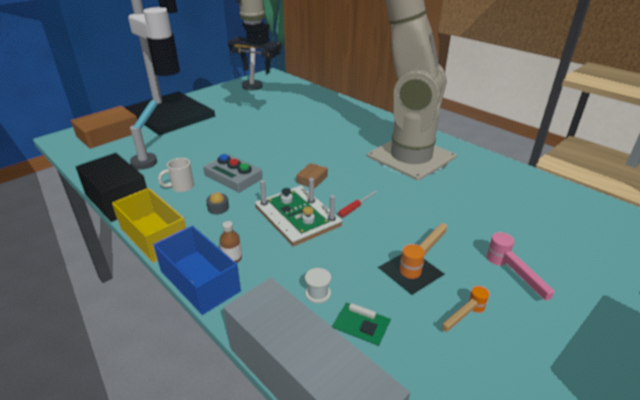

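View pics/wrist0.png

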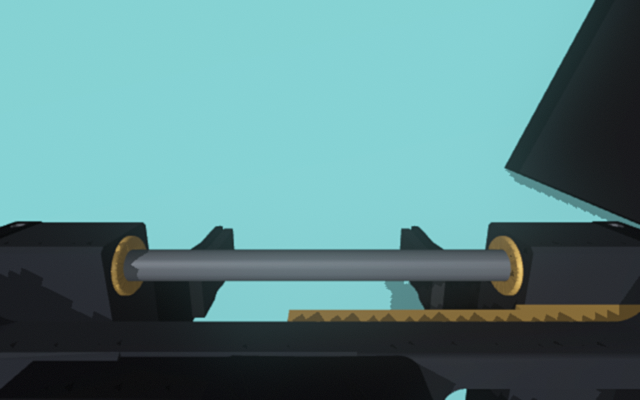

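The top view shows three mallet-like things: a large orange one on the black mat with its head at (219,225), a small orange one at (158,231), and a pink one at (168,301). The large orange one on the mat is meant: pink is excluded, it is larger than the other orange one, and it stands on the mat. I'll confirm this in enlarged crops and measure.

```bash
cat > h.py <<'E'
import cv2,numpy as np
def load(n):
    return dict(np.load(n+".npz"))
def K(c):
    f=200/np.tan(np.radians(float(c["fovy"]))/2); return np.array([[f,0,float(c["cx"])],[0,f,float(c["cy"])],[0,0,1]])
def ray(c,u,v,z):
    d=c["R"].T@np.linalg.inv(K(c))@[u,v,1]; o=-c["R"].T@c["t"]
    return o+d*(z-o[2])/d[2]
def proj(c,X):
    p=K(c)@(c["R"]@np.array(X)+c["t"]); return p[:2]/p[2]
def crop(c,x0,y0,w,h,s,name):
    im=c["pixels"][y0:y0+h,x0:x0+w]; im=cv2.resize(im,None,fx=s,fy=s,interpolation=cv2.INTER_CUBIC)
    for x in range((x0//10+1)*10,x0+w,10):
        cv2.line(im,((x-x0)*s+s//2,0),((x-x0)*s+s//2,6 if x%50 else 15),(255,255,255),1)
        if x%20==0: cv2.putText(im,str(x),((x-x0)*s-8,18),0,.35,(255,255,255),1)
    for y in range((y0//10+1)*10,y0+h,10):
        cv2.line(im,(0,(y-y0)*s+s//2),(6,(y-y0)*s+s//2),(255,255,255),1)
        if y%20==0: cv2.putText(im,str(y),(8,(y-y0)*s+4),0,.35,(255,255,255),1)
    cv2.imwrite(name,im)
E
python3 - <<'E'
from h import *
c=load("top0")
crop(c,140,180,120,120,5,"pics/m0.png")
crop(c,300,165,110,90,7,"pics/f0.png")
crop(c,425,170,90,70,7,"pics/k0.png")
E
```

```text
(no output)
```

View pics/m0.png

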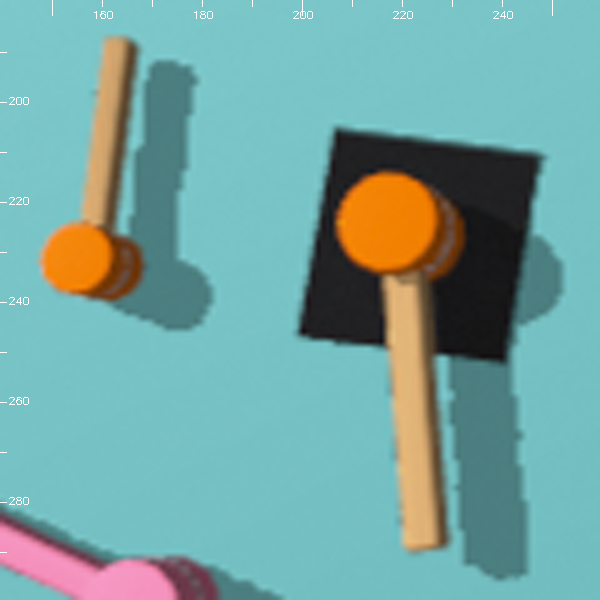

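View pics/f0.png

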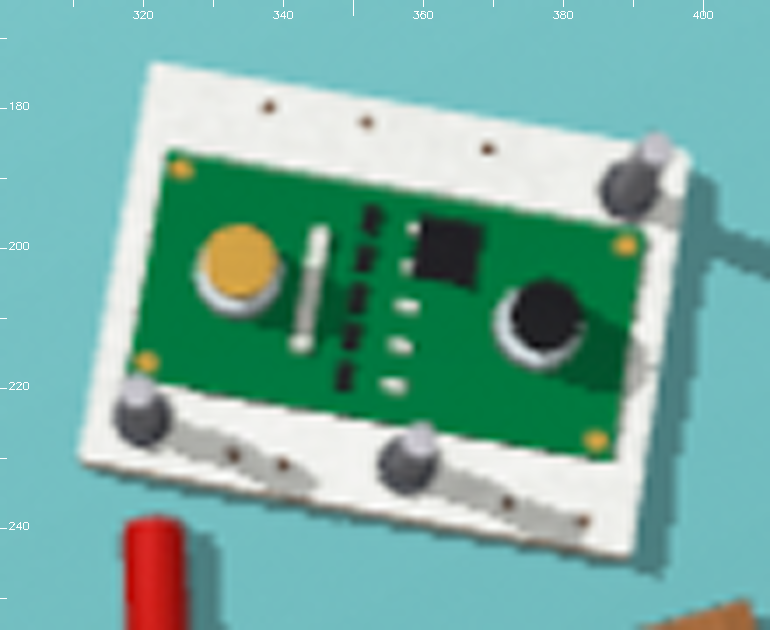

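View pics/k0.png

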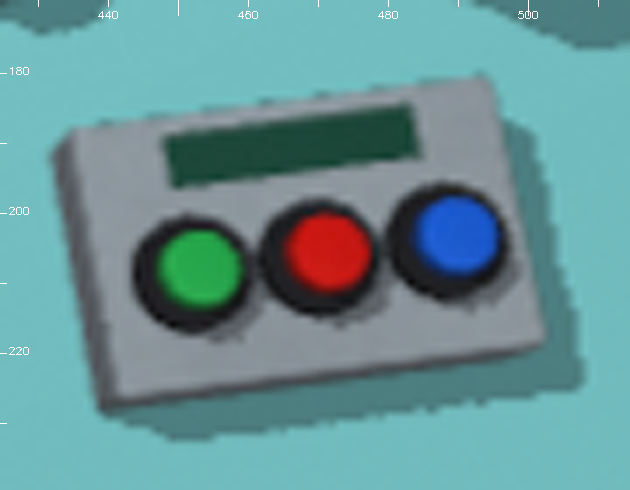

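```bash
python3 - <<'E'
from h import *
c=load("top0")
def P(n,x0,y0,s,pts,z):
    o=[ray(c,x0+X/s-.5,y0+Y/s-.5,z) for X,Y in pts]
    for p in o: print(n,np.round(p*1000,1)[:2],end=' ')
    m=np.mean(o,0); print('mean',np.round(m*1000,1)); return o
P("head",140,180,5,[(388,223)],.071)
h=P("handle",140,180,5,[(405,285),(424,546)],.051)
d=h[0]-h[1];print("len",np.linalg.norm(d),np.degrees(np.arctan2(d[1],d[0])))
P("mat",140,180,5,[(335,128),(542,155),(506,362),(300,335)],.003)
f=P("fix",300,165,7,[(152,63),(690,155),(632,553),(82,458)],.02)
for a,b in((0,1),(3,2),(3,0),(2,1)):
    d=f[a]-f[b];print(np.linalg.norm(d),np.degrees(np.arctan2(d[1],d[0])))
P("posts",300,165,7,[(655,150),(137,390),(420,438)],.1)
P("pins",300,165,7,[(240,260),(545,315)],.063)
P("collars",300,165,7,[(240,275),(540,322)],.040)
k=P("keys",425,170,7,[(203,268),(330,252),(460,235)],.055)
d=k[0]-k[2];print(np.linalg.norm(d),np.degrees(np.arctan2(d[1],d[0])))
P("box",425,170,7,[(75,130),(490,75),(545,345),(118,400)],.04)
P("driver",0,0,1,[(322,240),(325,300)],.02)
P("spool,flux,tin,wood",0,0,1,[(262,149),(348,118),(424,157),(400,271)],.05)
E
```

```text
head [479.5 356.6] mean [479.5 356.6  71. ]
handle [448.5 350.8] handle [310.6 333.3] mean [379.5 342.   51. ]
len 0.13903971698641265 7.258372066807474
mat [543.  408.2] mat [528.  288.8] mat [410.7 304.1] mat [424.9 420.8] mean [476.6 355.5   3. ]
fix [633.1  80.6] fix [ 595.9 -136.4] fix [ 435.7 -109.6] fix [471.7 107. ] mean [534.1 -14.6  20. ]
0.22023405170551763 80.26037587021798
0.2195548404392564 80.5599062019535
0.16360911617040466 170.7383520325925
0.16245707590876404 170.50113256416168
posts [ 579.7 -110.1] posts [487.6  83.5] posts [470.4 -21.1] mean [512.6 -15.9 100. ]
pins [543.8  45.1] pins [522.9 -72.1] mean [533.4 -13.5  63. ]
collars [542.1  44.8] collars [524.  -72.8] mean [533.1 -14.   40. ]
keys [ 530.2 -278.5] keys [ 536.7 -327.6] keys [ 543.7 -377.9] mean [ 536.9 -328.    55. ]
0.10031717822468185 97.74013535292828
box [ 587.8 -235.4] box [ 610.9 -399.7] box [ 503.2 -413.5] box [ 480.6 -247.5] mean [ 545.7 -324.    40. ]
driver [445.3  78.2] driver [284.1  68.7] mean [364.7  73.5  20. ]
spool,flux,tin,wood [697.2 248.7] spool,flux,tin,wood [789.9   6.7] spool,flux,tin,wood [ 675.4 -204.2] spool,flux,tin,wood [ 361.9 -129.4] mean [631.1 -19.5  50. ]
```

The crop confirms the large orange mallet on the mat, with its head centre at pixel (217.1,224.1). The brass pin is at (334,202), the black pin at (377,210), and the keys are green (453,208), red (471,205) and blue (490,203). Next I'll work out the route to the grasp.

```bash
cat >> h.py <<'E'
from scipy.spatial.transform import Rotation as Ro
from bench import readout
def plan(way,n,yawx=None,maxrow=0.040):
    """way: list of world xyz; final tool x yaw(deg); from current measured pose"""
    s=readout.read_state(); p=np.array(s["ee_pos"]);R=Ro.from_quat(s["eef_rot"])
    return p,R
def tgt(yawx):
    x=np.array([np.cos(np.radians(yawx)),np.sin(np.radians(yawx)),0]);y=np.array([0,0,-1.])
    return Ro.from_matrix(np.column_stack([x,y,np.cross(x,y)]))
E
python3 - <<'E'
from h import *
s=readout.read_state();R=Ro.from_quat(s["eef_rot"]).as_matrix();print(np.round(R,3))
print("x yaw",np.degrees(np.arctan2(R[1,0],R[0,0])))
E
```

```text
[[ 0.372 -0.     0.928]
 [-0.928  0.001  0.372]
 [-0.001 -1.    -0.   ]]
x yaw -68.18063457873903
```

```bash
cat >> h.py <<'E'
def rows(way,yawx=None,vmax=.038,turn=7.0):
    s=readout.read_state(); p=np.array(s["ee_pos"]);R=Ro.from_quat(s["eef_rot"])
    T=R if yawx is None else tgt(yawx)
    out=[]
    for w in way:
        w=np.array(w)
        while np.linalg.norm(w-p)>6e-4 or (R.inv()*T).magnitude()>np.radians(.15):
            d=w-p;n=max(1,int(np.ceil(np.linalg.norm(d)/vmax-.02)))
            dl=R.inv().apply(d/n); rv=np.degrees((R.inv()*T).as_rotvec());m=np.linalg.norm(rv)
            if m>turn: rv*=turn/m
            dl=np.round(dl,3);rv=np.round(rv,1)
            out.append([*dl.tolist(),*rv.tolist()])
            p=p+R.apply(dl);R=R*Ro.from_rotvec(np.radians(rv))
    out=[[0 if x==0 else x for x in o] for o in out]
    for i in range(0,len(out),12): print(str(out[i:i+12]).replace(" ",""))
    print(len(out),"end",np.round(p,4))
E
python3 - <<'E'
from h import *
rows([(.43,-.33,.25),(.5,-.1,.25),(.48,.15,.24),(.425,.349,.16)],-82.4)
E
```

```text
[[-0.018,-0.003,0.031,0,7.0,0],[-0.021,-0.003,0.028,0,7.0,-0.1],[-0.025,-0.003,0.026,0,0.2,0],[-0.025,-0.003,0.025,0,0,0],[-0.024,-0.003,0.026,0,0,0],[-0.025,-0.003,0.025,0,0,0],[-0.024,-0.003,0.026,0,0,0],[-0.025,-0.004,0.025,0,0,0],[-0.024,-0.003,0.026,0,0,0],[-0.031,0,0.014,0,0,0],[-0.031,0,0.014,0,0,0],[-0.031,0,0.014,0,0,0]]
[[-0.031,0,0.014,0,0,0],[-0.032,0,0.014,0,0,0],[-0.031,0,0.015,0,0,0],[-0.032,0,0.014,0,0,0],[-0.036,0.001,0.002,0,0,0],[-0.036,0.001,0.002,0,0,0],[-0.036,0.001,0.002,0,0,0],[-0.036,0.002,0.002,0,0,0],[-0.035,0.001,0.002,0,0,0],[-0.036,0.002,0.002,0,0,0],[-0.035,0.001,0.002,0,0,0],[-0.034,0.013,-0.005,0,0,0]]
[[-0.034,0.013,-0.005,0,0,0],[-0.034,0.014,-0.005,0,0,0],[-0.034,0.013,-0.004,0,0,0],[-0.034,0.014,-0.005,0,0,0],[-0.035,0.013,-0.004,0,0,0]]
29 end [0.4254 0.3493 0.1603]
```

>>> arm_command:
  targets:
    - [[-0.018,-0.003,0.031,0,7.0,0],[-0.021,-0.003,0.028,0,7.0,0],[-0.025,-0.003,0.026,0,0.2,0],[-0.025,-0.003,0.025,0,0,0],[-0.024,-0.003,0.026,0,0,0],[-0.025,-0.003,0.025,0,0,0],[-0.024,-0.003,0.026,0,0,0],[-0.025,-0.004,0.025,0,0,0],[-0.024,-0.003,0.026,0,0,0],[-0.031,0,0.014,0,0,0],[-0.031,0,0.014,0,0,0],[-0.031,0,0.014,0,0,0]]
  hand: 1

```text
time: 1.15
ee_pos: [0.4602, -0.2308, 0.2504]
eef_rot: [0.532, -0.466, 0.466, -0.532]
ft_force: [0.8, -0.8, 0.2]
width: 0.087
```

>>> arm_command:
  targets:
    - [[-0.031,0,0.014,0,0,0],[-0.032,0,0.014,0,0,0],[-0.031,0,0.015,0,0,0],[-0.032,0,0.014,0,0,0],[-0.036,0.001,0.002,0,0,0],[-0.036,0.001,0.002,0,0,0],[-0.036,0.001,0.002,0,0,0],[-0.036,0.002,0.002,0,0,0],[-0.035,0.001,0.002,0,0,0],[-0.036,0.002,0.002,0,0,0],[-0.035,0.001,0.002,0,0,0],[0,0,0,0,0,0]]

```text
time: 2.15
ee_pos: [0.4784, 0.1571, 0.2416]
eef_rot: [-0.534, 0.464, -0.463, 0.535]
ft_force: [-1.0, 0.7, -0.1]
width: 0.0869
```

```bash
python3 - <<'E'
from h import *
rows([(.425,.349,.15)],-82.4)
E
```

```text
[[-0.033,0.015,-0.004,0,0.5,-0.1],[-0.033,0.015,-0.005,0,0,0],[-0.033,0.015,-0.005,0,0,0],[-0.033,0.016,-0.004,0,0,0],[-0.033,0.015,-0.005,0,0,0],[-0.032,0.016,-0.004,0,0,0]]
6 end [0.4252 0.3488 0.1498]
```

>>> arm_command:
  targets:
    - [[-0.033,0.015,-0.004,0,0.5,0],[-0.033,0.015,-0.005,0,0,0],[-0.033,0.015,-0.005,0,0,0],[-0.033,0.016,-0.004,0,0,0],[-0.033,0.015,-0.005,0,0,0],[-0.032,0.016,-0.004,0,0,0],[0,0,0,0,0,0],[0,0,0,0,0,0]]

```text
time: 2.82
ee_pos: [0.4272, 0.3431, 0.1483]
eef_rot: [0.532, -0.468, 0.466, -0.53]
ft_force: [-0.2, 0.1, 0.2]
width: 0.0874
```

```bash
python3 - <<'E'
from h import *
from bench import vision
s=readout.read_state();print(np.round(s["ee_pos"],4),np.round(s["joint_positions"],3))
c=vision.camera("wrist");cv2.imwrite("pics/wrist1.png",c["pixels"])
c=vision.camera("top");np.savez("top1.npz",**c);crop(c,170,170,120,120,5,"pics/m1.png")
E
```

```text
[0.4272 0.3431 0.1483] [-0.081  0.319 -0.796  1.727  0.241  1.199 -2.383]
```

View pics/wrist1.png

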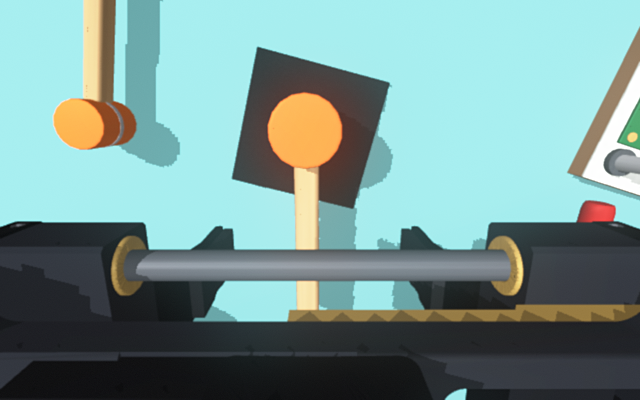

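View pics/m1.png

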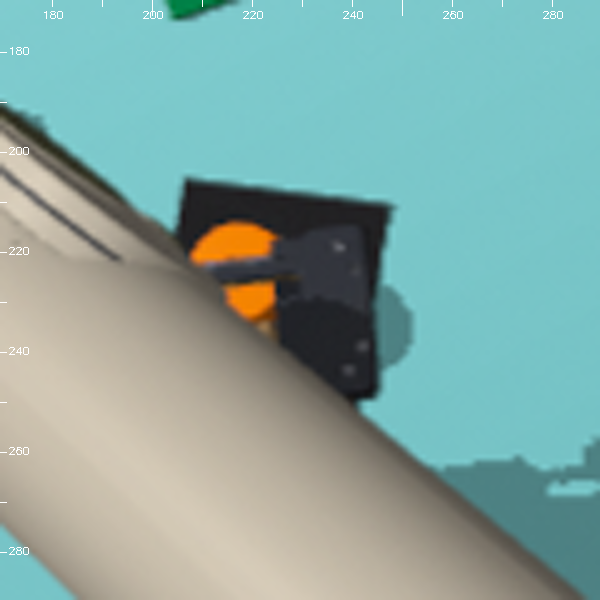

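The wrist view shows the head top centred at (305,130) and the handle running down between the open fingers from (306,170) to (308,305). I'll measure the mallet from this.

```bash
cat >> h.py <<'E'
def wcam(c,s):
    M=np.array(c["mount"]);W=np.eye(4);W[:3,:3]=Ro.from_quat(s["eef_rot"]).as_matrix();W[:3,3]=s["ee_pos"]
    I=np.linalg.inv(W@M); return dict(fovy=c["fovy"],cx=c["cx"],cy=c["cy"],R=I[:3,:3],t=I[:3,3],pixels=c["pixels"])
E
python3 - <<'E'
from h import *
from bench import vision
s=readout.read_state();c=wcam(vision.camera("wrist"),s)
im=c["pixels"].astype(int)
m=((im[...,2]>200)&(im[...,1]<190)&(im[...,0]<110)).astype(np.uint8)
n,l,st,ce=cv2.connectedComponentsWithStats(m)
for i in range(1,n):
    if st[i,4]>300: print(st[i],ce[i])
i=[i for i in range(1,n) if 260<ce[i][0]<350 and st[i,4]>300]
print("head",ray(c,305,130.5,.071))
for v in (180,240,295):
    row=np.where((im[v,280:340,2]>190)&(im[v,280:340,0]<190))[0]+280
    print(v,row.min(),row.max(),[np.round(ray(c,u,v,.051),4) for u in (row.min(),row.max(),(row.min()+row.max())/2)])
print(np.round(Ro.from_quat(s["eef_rot"]).as_matrix(),3))
crop(c,220,60,180,130,4,"pics/w1c.png")
E
```

```text
[ 265   96   73   76 4245] [301.32579505 133.5828033 ]
[  53  103   49   50 1692] [ 77.68026005 129.72576832]
[584 205  27  17 368] [597.3423913  213.26902174]
head [0.48304489 0.35516926 0.071     ]
180 292 314 [array([0.442 , 0.3616, 0.051 ]), array([0.4442, 0.344 , 0.051 ]), array([0.4431, 0.3528, 0.051 ])]
240 293 314 [array([0.391 , 0.3553, 0.051 ]), array([0.3932, 0.3378, 0.051 ]), array([0.3921, 0.3465, 0.051 ])]
295 295 314 [array([0.3399, 0.3481, 0.051 ]), array([0.342 , 0.3315, 0.051 ]), array([0.341 , 0.3398, 0.051 ])]
[[ 0.123  0.     0.992]
 [-0.992 -0.001  0.123]
 [ 0.001 -1.    -0.   ]]
```

View pics/w1c.png

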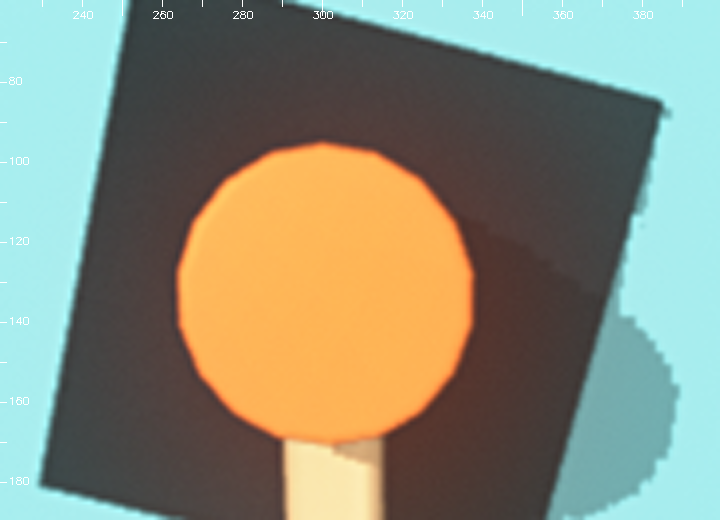

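```bash
python3 - <<'E'
from h import *
from bench import vision
s=readout.read_state();c=wcam(vision.camera("wrist"),s)
im=c["pixels"].astype(int)
m=((im[...,2]>200)&(im[...,1]<190)&(im[...,0]<110)).astype(np.uint8)
n,l,st,ce=cv2.connectedComponentsWithStats(m)
for i in range(1,n):
    if st[i,4]>300 and 260<ce[i][0]<350: print(st[i],ce[i],ray(c,*ce[i],.071), ray(c,st[i,0]+36,st[i,1]+37.5,.071))
print(s["ee_pos"],s["joint_positions"])
rows([(.428,.3505,.022)],-82.6,vmax=.02)
E
```

```text
[ 264   97   73   75 4238] [300.57904672 134.24445493] [0.48053259 0.35756875 0.071     ] [0.48030207 0.35796164 0.071     ]
[0.42983671 0.34059946 0.14979087] [-0.07742765  0.31589672 -0.79339618  1.72652242  0.24075652  1.19963959
 -2.38249125]
[[-0.001,0.018,0,-0.1,-0.4,0],[-0.002,0.018,0,0,0,0],[-0.001,0.018,0,0,0,0],[-0.002,0.018,0,0,0,0],[-0.001,0.019,0,0,0,0],[-0.002,0.018,0,0,0,0],[-0.001,0.019,-0.001,0,0,0]]
7 end [0.4277 0.3502 0.022 ]
```

The arm stops about 9 mm short because joint 7 is close to its limit, so I'll take the half-turned grasp instead.

>>> arm_command:
  targets:
    - [[0,0,0,0,-7.0,0],[0,0,0,0,-7.0,0],[0,0,0,0,-7.0,0],[0,0,0,0,-7.0,0],[0,0,0,0,-7.0,0],[0,0,0,0,-7.0,0],[0,0,0,0,-7.0,0],[0,0,0,0,-7.0,0],[0,0,0,0,-7.0,0],[0,0,0,0,-7.0,0],[0,0,0,0,-7.0,0],[0,0,0,0,-7.0,0]]

```text
time: 4.02
ee_pos: [0.43, 0.3404, 0.15]
eef_rot: [0.707, 0.009, -0.008, -0.707]
ft_force: [-0.3, -0.1, 0.9]
width: 0.0869
```

>>> arm_command:
  targets:
    - [[0,0,0,0,-7.0,0],[0,0,0,0,-7.0,0],[0,0,0,0,-7.0,0],[0,0,0,0,-7.0,0],[0,0,0,0,-7.0,0],[0,0,0,0,-7.0,0],[0,0,0,0,-7.0,0],[0,0,0,0,-7.0,0],[0,0,0,0,-7.0,0],[0,0,0,0,-7.0,0],[0,0,0,0,-7.0,0],[0,0,0,0,-7.0,0]]

```text
time: 5.02
ee_pos: [0.4301, 0.3403, 0.1498]
eef_rot: [0.521, 0.479, -0.479, -0.519]
ft_force: [0.4, 0.3, -0.1]
width: 0.0873
```

>>> arm_command:
  targets:
    - [[0,0,0,0,-7.0,0],[0,0,0,0,-5.0,0],[0,0,0,0,0,0],[0,0,0,0,0,0]]

```text
time: 5.35
ee_pos: [0.4297, 0.3407, 0.1496]
eef_rot: [-0.469, -0.529, 0.529, 0.469]
ft_force: [-0.9, 0.5, -0.3]
width: 0.087
```

```bash
python3 - <<'E'
from h import *
s=readout.read_state();R=Ro.from_quat(s["eef_rot"]).as_matrix();print(np.round(R,3),np.degrees(np.arctan2(R[1,0],R[0,0])))
print(s["time"],s["ee_pos"],np.round(s["joint_positions"],3))
rows([(.427,.3505,.12),(.427,.3505,.022)],97.4,vmax=.02)
E
```

```text
Still running in the background as job /tmp/bash_jobs.1000/6388577393a8 (pid 804). You'll get a notice when it ends.
```

```bash
kill -- -$(cat /tmp/bash_jobs.1000/6388577393a8/pid); sed -i 's/>6e-4/>1e-3/; s/radians(.15)/radians(.3)/' h.py; timeout 20 python3 - <<'E'
from h import *
s=readout.read_state();R=Ro.from_quat(s["eef_rot"]).as_matrix();print(np.round(R,3),np.degrees(np.arctan2(R[1,0],R[0,0])))
print(s["time"],s["ee_pos"],np.round(s["joint_positions"],3))
rows([(.427,.3505,.12),(.427,.3505,.022)],97.4,vmax=.02)
E
```

```text
[[-0.119  0.    -0.993]
 [ 0.993 -0.    -0.119]
 [-0.    -1.    -0.   ]] 96.84450151734598
5.35 [0.42969725 0.34074139 0.14959109] [ 0.288  0.606 -1.369  1.713  0.611  1.34   0.492]
[[0.005,0.015,0.001,0,-0.6,0],[0.005,0.015,0,0,0,0],[0,0.02,0,0,0,0],[0,0.019,0,0,0,0],[0,0.02,0,0,0,0],[0,0.019,0,0,0,0],[0,0.02,0,0,0,0]]
7 end [0.4275 0.3505 0.0216]
```

>>> arm_command:
  targets:
    - [[0.005,0.015,0.001,0,-0.6,0],[0.005,0.015,0,0,0,0],[0,0,0,0,0,0],[0,0,0,0,0,0]]

```text
time: 5.68
ee_pos: [0.4263, 0.3511, 0.1189]
eef_rot: [-0.466, -0.532, 0.533, 0.465]
ft_force: [0.1, 0.9, 0.8]
width: 0.087
```

```bash
timeout 20 python3 - <<'E'
from h import *
s=readout.read_state()
print(s["time"],s["ee_pos"],np.round(s["joint_positions"],3))
rows([(.427,.3505,.022)],97.4,vmax=.02)
E
```

```text
5.6833 [0.42627221 0.35114675 0.1189205 ] [ 0.237  0.641 -1.329  1.734  0.648  1.297  0.467]
[[0,0.019,0,-0.1,0.3,-0.1],[0,0.019,0,0,0,0],[0,0.02,0,0,0,0],[0,0.019,0,0,0,0],[-0.001,0.02,-0.001,0,0,0]]
5 end [0.4274 0.3503 0.0219]
```

>>> arm_command:
  targets:
    - [[0,0.019,0,0,0.2,0],[0,0.019,0,0,0,0],[0,0.02,0,0,0,0],[0,0.019,0,0,0,0],[-0.001,0.02,0,0,0,0],[0,0.003,0,0,0,0],[0,0,0,0,0,0]]

```text
time: 6.27
ee_pos: [0.4267, 0.35, 0.0194]
eef_rot: [-0.466, -0.531, 0.532, 0.466]
ft_force: [0.1, -1.4, 1.0]
width: 0.0871
```

>>> arm_command:
  targets:
    - [[0,0,0,0,0,0],[0,0,0,0,0,0],[0,0,0,0,0,0],[0,0,0,0,0,0],[0,0,0,0,0,0],[0,0,0,0,0,0],[0,0,0,0,0,0],[0,0,0,0,0,0]]
  hand: 0
  grip_force: 55

```text
time: 6.93
ee_pos: [0.4268, 0.3504, 0.0196]
eef_rot: [-0.466, -0.532, 0.532, 0.466]
ft_force: [0.2, -0.0, -0.3]
width: 0.042
```

>>> arm_command:
  targets:
    - [[0,-0.02,0,0,0,0],[0,-0.03,0,0,0,0],[0,-0.03,0,0,0,0],[0,-0.03,0,0,0,0],[0,-0.01,0,0,0,0],[0,0,0,0,0,0]]

```text
time: 7.43
ee_pos: [0.4276, 0.3516, 0.1421]
eef_rot: [0.467, 0.533, -0.53, -0.466]
ft_force: [0.1, 1.2, -0.1]
width: 0.0033
```

```bash
timeout 20 python3 - <<'E'
from h import *
from bench import vision
s=readout.read_state()
print(s["time"],s["ee_pos"],np.round(s["joint_positions"],3))
c=vision.camera("scene");np.savez("sc2.npz",**c);crop(c,340,170,180,140,4,"pics/s2.png")
rows([(.427,.30,.15),(.489,.038,.15)],97.4,vmax=.03)
E
```

```text
7.4333 [0.42760942 0.35155167 0.14207363] [ 0.254  0.617 -1.352  1.711  0.623  1.327  0.482]
[[-0.025,-0.005,0.003,0.1,0.1,0],[-0.025,-0.005,0.004,0,0,0],[-0.03,0,-0.003,0,0,0],[-0.03,0,-0.003,0,0,0],[-0.03,0,-0.003,0,0,0],[-0.03,0,-0.003,0,0,0],[-0.03,0,-0.003,0,0,0],[-0.03,0,-0.003,0,0,0],[-0.029,0,-0.003,0,0,0],[-0.03,0,-0.003,0,0,0],[-0.029,0,-0.004,0,0,0]]
11 end [0.4891 0.0381 0.15  ]
```

View pics/s2.png

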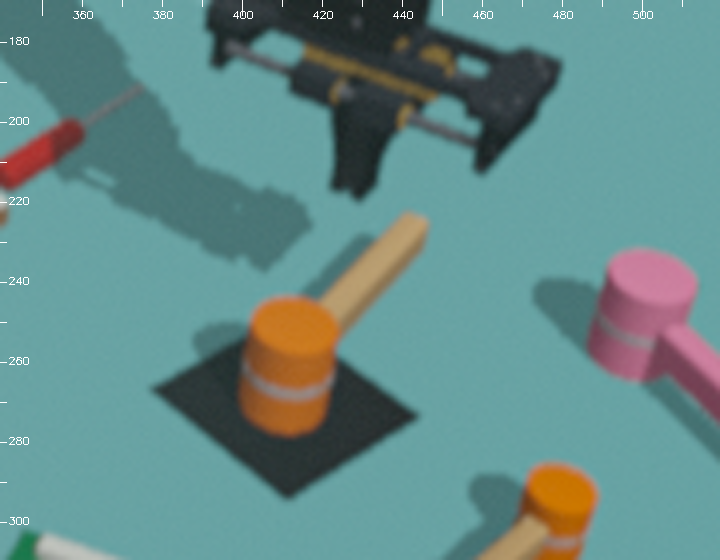

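The fingers close slowly, about 68 mm/s, so I lifted before they had gripped. The mallet still stands in place; I'll reopen, descend and grip again with a longer wait.

>>> arm_command:
  targets:
    - [[0,0,0,0,0,0],[0,0,0,0,0,0],[0,0,0,0,0,0],[0,0,0,0,0,0],[0,0,0,0,0,0],[0,0,0,0,0,0],[0,0,0,0,0,0],[0,0,0,0,0,0],[0,0,0,0,0,0],[0,0,0,0,0,0]]
  hand: 0.75

```text
time: 8.32
ee_pos: [0.4268, 0.3504, 0.1395]
eef_rot: [-0.466, -0.532, 0.532, 0.466]
ft_force: [-0.2, -0.0, 0.6]
width: 0.0603
```

```bash
timeout 20 python3 - <<'E'
from h import *
s=readout.read_state()
print(s["time"],s["ee_pos"],s["width"])
rows([(.427,.3505,.019)],97.4,vmax=.03)
E
```

```text
8.3167 [0.42682404 0.35039822 0.13950608] 0.060254139932817925
[[0,0.03,0,0,0.1,0],[0,0.03,0,0,0,0],[0,0.03,0,0,0,0],[0,0.031,0,0,0,0]]
4 end [0.4268 0.3504 0.0185]
```

>>> arm_command:
  targets:
    - [[0,0.03,0,0,0,0],[0,0.03,0,0,0,0],[0,0.03,0,0,0,0],[0,0.03,0,0,0,0],[0,0,0,0,0,0],[0,0,0,0,0,0]]

```text
time: 8.82
ee_pos: [0.4261, 0.3502, 0.0193]
eef_rot: [-0.466, -0.531, 0.533, 0.466]
ft_force: [-0.4, 0.1, 1.1]
width: 0.0649
```

>>> arm_command:
  targets:
    - [[0,0,0,0,0,0],[0,0,0,0,0,0],[0,0,0,0,0,0],[0,0,0,0,0,0],[0,0,0,0,0,0],[0,0,0,0,0,0],[0,0,0,0,0,0],[0,0,0,0,0,0],[0,0,0,0,0,0],[0,0,0,0,0,0],[0,0,0,0,0,0],[0,0,0,0,0,0]]
  hand: 0
  grip_force: 55

```text
time: 9.82
ee_pos: [0.4268, 0.3505, 0.0196]
eef_rot: [0.466, 0.532, -0.532, -0.466]
ft_force: [0.0, 0.4, 2.2]
width: 0.0196
```

Gripped at 19.6 mm. Lift a little and check.

>>> arm_command:
  targets:
    - [[0,-0.015,0,0,0,0],[0,-0.025,0,0,0,0],[0,-0.03,0,0,0,0],[0,-0.03,0,0,0,0],[0,-0.02,0,0,0,0],[0,-0.01,0,0,0,0],[0,0,0,0,0,0]]

```text
time: 10.4
ee_pos: [0.4273, 0.351, 0.1516]
eef_rot: [0.466, 0.533, -0.531, -0.466]
ft_force: [0.3, -0.3, -4.7]
width: 0.0193
```

```bash
timeout 20 python3 - <<'E'
from h import *
from bench import vision
s=readout.read_state()
print(s["time"],s["ee_pos"],s["width"],s["ft_force"],np.round(s["joint_positions"],3))
c=vision.camera("scene");np.savez("sc3.npz",**c);crop(c,330,150,180,140,4,"pics/s3.png")
rows([(.427,.30,.15),(.489,.038,.15)],97.4,vmax=.03)
E
```

```text
10.4 [0.42726523 0.35100287 0.15160452] 0.019321590636993135 [ 0.30673993 -0.33818691 -4.71756671] [ 0.259  0.604 -1.358  1.701  0.609  1.341  0.491]
[[-0.025,0,0.003,0,0.1,0],[-0.025,0,0.003,0,0,0],[-0.03,0,-0.003,0,0,0],[-0.03,0,-0.003,0,0,0],[-0.03,0,-0.003,0,0,0],[-0.03,0,-0.003,0,0,0],[-0.03,0,-0.003,0,0,0],[-0.029,0,-0.003,0,0,0],[-0.03,0,-0.003,0,0,0],[-0.029,0,-0.003,0,0,0],[-0.03,0,-0.003,0,0,0]]
11 end [0.4888 0.0376 0.1499]
```

View pics/s3.png

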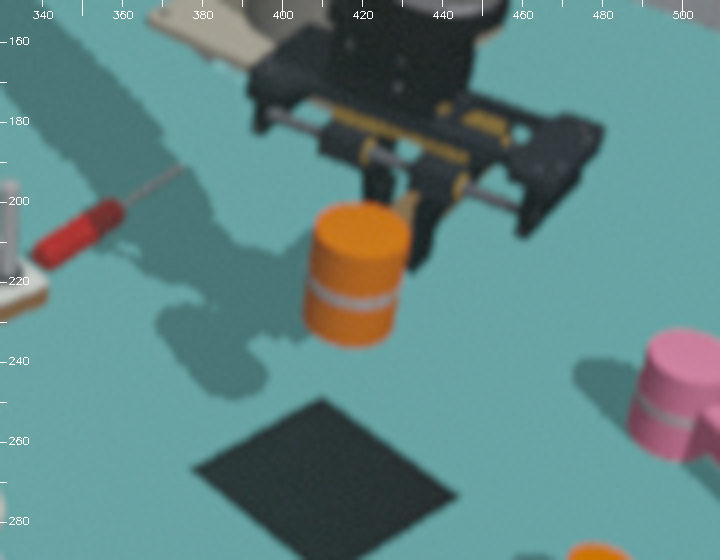

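The mallet is held and looks level, with the mat empty beneath it. Moving over to the brass pin.

>>> arm_command:
  targets:
    - [[-0.025,0,0.003,0,0,0],[-0.025,0,0.003,0,0,0],[-0.03,0,-0.003,0,0,0],[-0.03,0,-0.003,0,0,0],[-0.03,0,-0.003,0,0,0],[-0.03,0,-0.003,0,0,0],[-0.03,0,-0.003,0,0,0],[-0.03,0,-0.003,0,0,0],[-0.03,0,-0.003,0,0,0],[-0.029,0,-0.003,0,0,0],[-0.029,0,-0.003,0,0,0],[0,0,0,0,0,0]]

```text
time: 11.45
ee_pos: [0.4896, 0.0308, 0.1474]
eef_rot: [-0.468, -0.528, 0.531, 0.469]
ft_force: [0.3, -0.1, -3.6]
width: 0.0195
```

```bash
timeout 20 python3 - <<'E'
from h import *
from bench import vision
s=readout.read_state()
print(s["time"],s["ee_pos"],s["width"],np.round(s["joint_positions"],3))
for n,b in (("scene",(230,140,140,110,5)),("top",(290,130,130,130,5))):
    c=vision.camera(n);np.savez(n+"4.npz",**c);crop(c,*b,f"pics/{n}4.png")
print(readout.read_state()["ee_pos"])
E
```

```text
11.45 [0.48955432 0.03080821 0.14740732] 0.01947785190285894 [ 1.044  0.445 -1.42   1.853  0.465  1.255  1.177]
[0.48844491 0.03638208 0.14799532]
```

View pics/scene4.png

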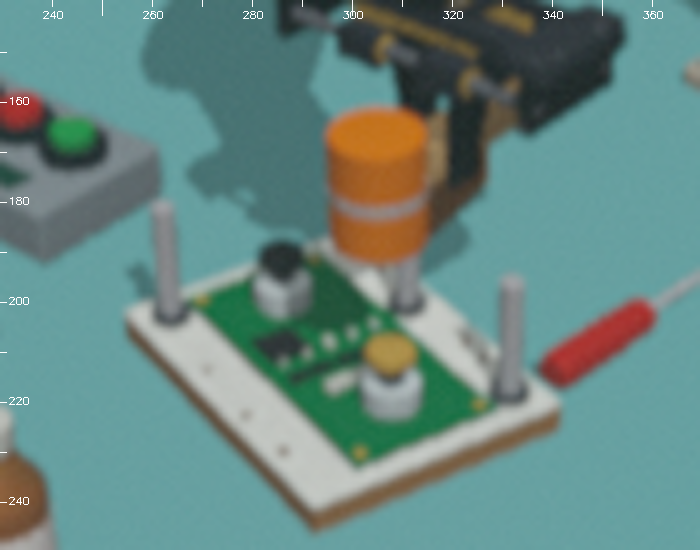

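View pics/top4.png

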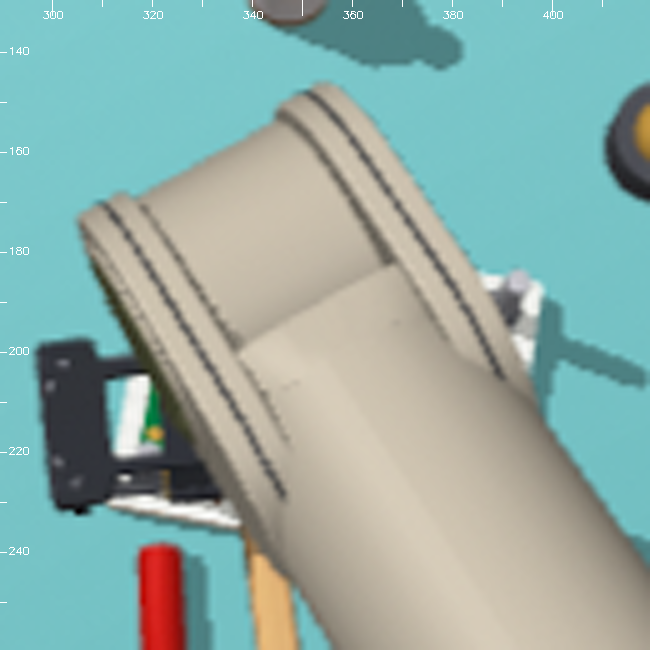

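The scene view shows the mallet head over the fixture, top centre near (305,166) and bottom near (305,187), with the brass pin at (308,212). I'll check those pixels against the expected positions.

```bash
timeout 20 python3 - <<'E'
from h import *
from bench import vision
s=readout.read_state();print(s["time"],s["ee_pos"],s["ft_force"],np.round(s["joint_vel"],3))
R=Ro.from_quat(s["eef_rot"]).as_matrix();print(np.degrees(np.arctan2(R[1,0],R[0,0])))
c=vision.camera("scene");crop(c,270,140,80,100,7,"pics/s5.png")
im=cv2.imread("pics/s5.png")
b=s["ee_pos"]+np.array([.0536,.0072,-.0165])
print(b)
# overlay outlines
for z in(0,.068):
    for a in np.radians(np.arange(0,360,10)):
        u,v=proj(c,b+[.027*np.cos(a),.027*np.sin(a),z]); cv2.circle(im,(int((u-270+.5)*7),int((v-140+.5)*7)),1,(255,0,255),-1)
for X in((.5441,.0447,.063),(.524,-.0737,.063)):
    for a in np.radians(np.arange(0,360,15)):
        u,v=proj(c,np.array(X)+[.0145*np.cos(a),.0145*np.sin(a),0]); cv2.circle(im,(int((u-270+.5)*7),int((v-140+.5)*7)),1,(255,0,0),-1)
cv2.imwrite("pics/s5.png",im[:600])
E
```

```text
11.55 [0.48844491 0.03638208 0.14799532] [-0.73590385  1.11291634 -4.41558248] [-0.036 -0.013 -0.035  0.004 -0.015 -0.005 -0.006]
97.34860509384777
[0.54204491 0.04358208 0.13149532]
```

View pics/s5.png

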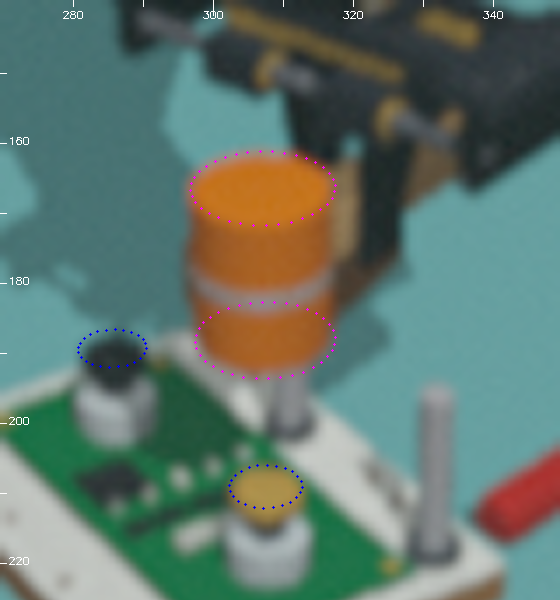

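The overlay fits the head outlines to about 1 px and the pins closely, so the mallet is upright. I'll trim the position and descend to about 10 mm above the brass pin.

>>> arm_command:
  targets:
    - [[0.001,0.015,-0.002,0,0,0],[0,0.02,0,0,0,0],[0,0.014,0,0,0,0],[0,0,0,0,0,0],[0,0,0,0,0,0]]

```text
time: 12.02
ee_pos: [0.4903, 0.0401, 0.1001]
eef_rot: [-0.465, -0.532, 0.532, 0.466]
ft_force: [0.3, 0.7, -3.3]
width: 0.0195
```

```bash
cat > look.py <<'E'
from h import *
from bench import vision
import sys
def look(name,x0=270,y0=140,w=80,h=85):
    s=readout.read_state();print(s["time"],np.round(s["ee_pos"],4),np.round(s["ft_force"],1),s["width"],np.round(s["joint_positions"],3))
    c=vision.camera("scene");crop(c,x0,y0,w,h,7,name);im=cv2.imread(name)
    R=Ro.from_quat(s["eef_rot"]).as_matrix();print("yaw",np.degrees(np.arctan2(R[1,0],R[0,0])))
    b=s["ee_pos"]+np.array([.0536,.0072,-.0165]);print("mallet",np.round(b,4))
    for z in(0,.068):
        for a in np.radians(np.arange(0,360,10)):
            u,v=proj(c,b+[.027*np.cos(a),.027*np.sin(a),z]); cv2.circle(im,(int((u-x0+.5)*7),int((v-y0+.5)*7)),1,(255,0,255),-1)
    for X in((.5441,.0447,.063),(.524,-.0737,.063),(.5441,.0447,.049),(.524,-.0737,.049)):
        for a in np.radians(np.arange(0,360,15)):
            u,v=proj(c,np.array(X)+[.0145*np.cos(a),.0145*np.sin(a),0]); cv2.circle(im,(int((u-x0+.5)*7),int((v-y0+.5)*7)),1,(255,0,0) if X[2]>.05 else (0,0,255),-1)
    cv2.imwrite(name,im)
look(*sys.argv[1:2],*map(int,sys.argv[2:]))
E
timeout 20 python3 look.py pics/s6.png
```

```text
12.0167 [0.4903 0.0401 0.1001] [ 0.3  0.7 -3.3] 0.019539887053310622 [ 0.958  0.498 -1.346  1.902  0.528  1.175  1.125]
yaw 97.6286001581054
mallet [0.5439 0.0473 0.0836]
```

View pics/s6.png

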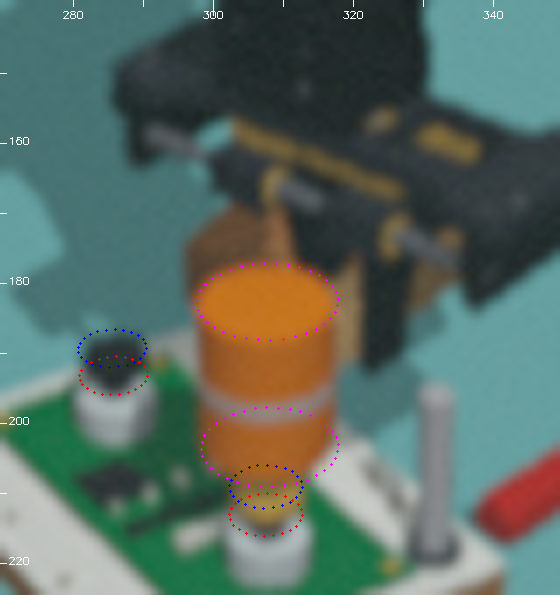

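20 mm above the brass pin and centred to about 3 mm. Strike at about 0.15 m/s.

>>> arm_command:
  targets:
    - [[-0.002,0.01,0,0,0,0],[0,0.013,0,0,0,0],[0,0.013,0,0,0,0],[0,0,0,0,0,0],[0,0,0,0,0,0]]

```text
time: 12.48
ee_pos: [0.4911, 0.0373, 0.0637]
eef_rot: [-0.466, -0.532, 0.532, 0.466]
ft_force: [-0.6, -0.2, -3.8]
width: 0.0196
```

```bash
timeout 20 python3 look.py pics/s7.png
```

```text
12.4833 [0.4911 0.0373 0.0637] [-0.6 -0.2 -3.8] 0.019572392581319237 [ 0.911  0.541 -1.285  1.934  0.582  1.116  1.091]
yaw 97.52956047315101
mallet [0.5447 0.0445 0.0472]
```

View pics/s7.png

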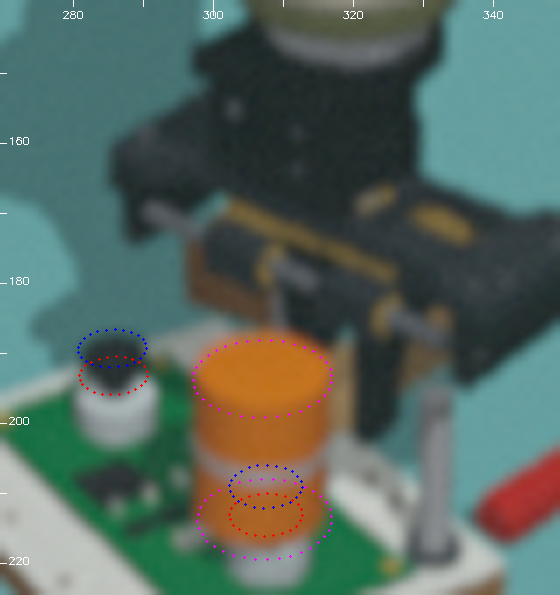

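The mallet looks 1–2 px higher than predicted, so the pin may not be fully home. I'll lift off and look at it.

>>> arm_command:
  targets:
    - [[0,-0.02,0,0,0,0],[0,-0.02,0,0,0,0],[0,0,0,0,0,0],[0,0,0,0,0,0]]

```text
time: 12.87
ee_pos: [0.4916, 0.0369, 0.1047]
eef_rot: [0.467, 0.532, -0.532, -0.466]
ft_force: [-0.1, 0.5, -4.6]
width: 0.0194
```

```bash
timeout 20 python3 look.py pics/s8.png
```

```text
12.8667 [0.4916 0.0369 0.1047] [-0.1  0.5 -4.6] 0.019374612508465384 [ 0.969  0.492 -1.351  1.897  0.523  1.18   1.133]
yaw 97.48807716946688
mallet [0.5452 0.0441 0.0882]
```

View pics/s8.png

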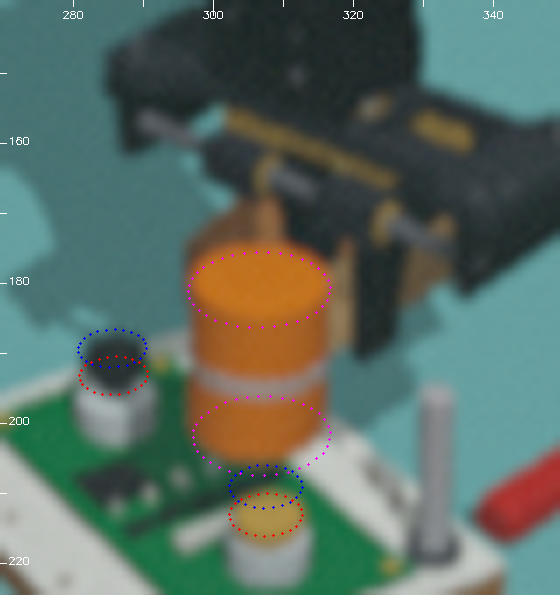

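```bash
timeout 20 python3 - <<'E'
from h import *
from bench import vision
c=vision.camera("scene");crop(c,275,175,45,50,13,"pics/s9.png")
E
```

```text
(no output)
```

View pics/s9.png

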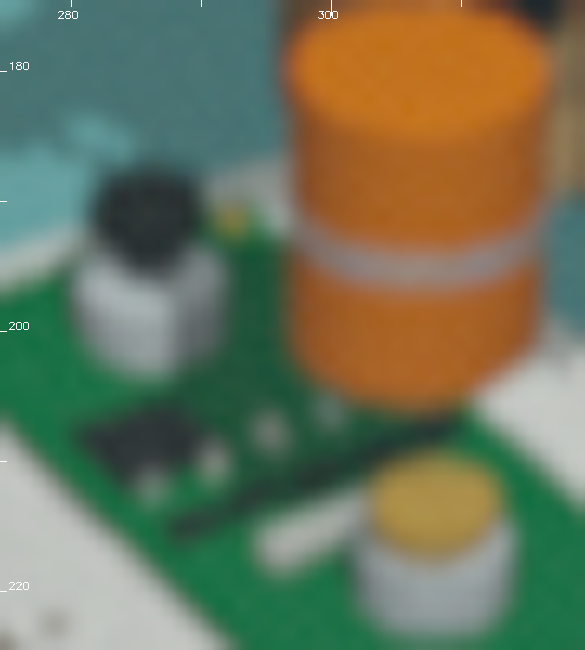

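```bash
timeout 20 python3 - <<'E'
from h import *
from bench import vision
c=vision.camera("scene");a=load("scene0")
o=-c["R"].T@c["t"];P=np.array([.5441,.0447,0]);d=(P-o)[:2];d/=np.linalg.norm(d)
for z,rr,n in((.063,.0145,"up back"),(.049,.0145,"home back"),(.024,.017,"collar bottom front")):
    sgn=1 if 'back' in n else -1
    print(n,proj(c,np.array([*(P[:2]+sgn*rr*d),z])))
u0=int(round(proj(c,[.5441,.0447,.05])[0]));print(u0)
for n,q in(("start",a),("now",c)):
    im=q["pixels"][200:228,u0-1:u0+2].mean(1);print(n);print([(200+i,*im[i].astype(int)) for i in range(28)])
# differential template shift of brass head
E
```

```text
up back [307.40233067 205.97487237]
home back [307.46442163 209.99390601]
collar bottom front [307.67773435 223.80124681]
308
start
[(200, np.int64(108), np.int64(110), np.int64(102)), (201, np.int64(93), np.int64(97), np.int64(83)), (202, np.int64(83), np.int64(98), np.int64(65)), (203, np.int64(87), np.int64(113), np.int64(60)), (204, np.int64(87), np.int64(120), np.int64(58)), (205, np.int64(78), np.int64(115), np.int64(53)), (206, np.int64(70), np.int64(114), np.int64(94)), (207, np.int64(70), np.int64(127), np.int64(140)), (208, np.int64(73), np.int64(136), np.int64(161)), (209, np.int64(75), np.int64(139), np.int64(166)), (210, np.int64(75), np.int64(141), np.int64(167)), (211, np.int64(75), np.int64(141), np.int64(167)), (212, np.int64(73), np.int64(136), np.int64(162)), (213, np.int64(69), np.int64(125), np.int64(148)), (214, np.int64(66), np.int64(105), np.int64(121)), (215, np.int64(73), np.int64(86), np.int64(90)), (216, np.int64(107), np.int64(106), np.int64(96)), (217, np.int64(150), np.int64(147), np.int64(137)), (218, np.int64(170), np.int64(169), np.int64(158)), (219,
[... 1180 characters left out ...]
74), np.int64(143), np.int64(171)), (215, np.int64(72), np.int64(141), np.int64(169)), (216, np.int64(70), np.int64(134), np.int64(160)), (217, np.int64(91), np.int64(130), np.int64(150)), (218, np.int64(132), np.int64(147), np.int64(150)), (219, np.int64(156), np.int64(160), np.int64(153)), (220, np.int64(160), np.int64(160), np.int64(150)), (221, np.int64(158), np.int64(157), np.int64(147)), (222, np.int64(151), np.int64(152), np.int64(140)), (223, np.int64(131), np.int64(140), np.int64(116)), (224, np.int64(99), np.int64(123), np.int64(74)), (225, np.int64(76), np.int64(115), np.int64(39)), (226, np.int64(72), np.int64(116), np.int64(32)), (227, np.int64(71), np.int64(114), np.int64(26))]
```

The brass head's back edge shifted about 3.4 px, where 4.0 px is full travel. That is about 12 mm, not surely home, so I'll give it a second, deeper blow.

>>> arm_command:
  targets:
    - [[0,0.011,0,0,0,0],[0,0.017,0,0,0,0],[0,0.017,0,0,0,0],[0,0,0,0,0,0],[0,0,0,0,0,0]]
  grip_force: 60

```text
time: 13.43
ee_pos: [0.4905, 0.0373, 0.0579]
eef_rot: [-0.465, -0.531, 0.532, 0.467]
ft_force: [0.1, -0.1, -3.4]
width: 0.0193
```

```bash
timeout 20 python3 look.py pics/s10.png
```

```text
13.4333 [0.4905 0.0373 0.0579] [ 0.1 -0.1 -3.4] 0.019318952563514045 [ 0.903  0.547 -1.275  1.939  0.589  1.107  1.086]
yaw 97.55551546814183
mallet [0.5441 0.0445 0.0414]
```

>>> arm_command:
  targets:
    - [[0,-0.02,0,0,0,0],[0,-0.025,0,0,0,0],[0,0,0,0,0,0],[0,0,0,0,0,0]]

```text
time: 13.82
ee_pos: [0.492, 0.0371, 0.105]
eef_rot: [0.467, 0.532, -0.531, -0.466]
ft_force: [0.1, 0.3, -4.4]
width: 0.0194
```

```bash
timeout 20 python3 look.py pics/s11.png;  timeout 20 python3 - <<'E'
from h import *
from bench import vision
c=vision.camera("scene")
im=c["pixels"][206:220,307:310].mean(1);print([(206+i,int(im[i][2])) for i in range(14)])
E
```

```text
13.8167 [0.492  0.0371 0.105 ] [ 0.1  0.3 -4.4] 0.019441855037729758 [ 0.969  0.49  -1.35   1.897  0.522  1.18   1.133]
yaw 97.49284798361874
mallet [0.5456 0.0443 0.0885]
[(206, 35), (207, 36), (208, 38), (209, 71), (210, 120), (211, 154), (212, 167), (213, 170), (214, 172), (215, 170), (216, 159), (217, 150), (218, 151), (219, 153)]
```

View pics/s11.png

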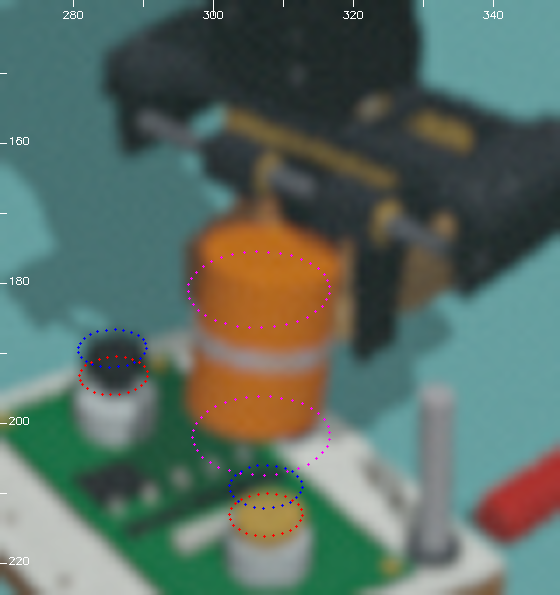

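The pin's profile is unchanged, so brass was already home. This blow only rotated the mallet head-up in the grip. I'll fit the tilt from the orange silhouette.

```bash
cat > fit.py <<'E'
from h import *
from bench import vision
from scipy.optimize import minimize
def model(s,th,ds=0,dz=0,roll=0):
    """pose of mallet: pitch th (rad, head up) about jaw axis at grasp"""
    R=Ro.from_quat(s["eef_rot"]).as_matrix(); x=R[:,0]; fwd=-R[:,2]; up=-R[:,1]; y=np.cross(up,fwd)
    g=np.array(s["ee_pos"])+up*.019
    f=fwd*np.cos(th)+up*np.sin(th);u=up*np.cos(th)-fwd*np.sin(th)
    if roll: u=u*np.cos(roll)+np.cross(f,u)*np.sin(roll)
    head_mid=g+f*(.0541+ds)+u*dz     # grasp at handle mid height (approx, +1.5mm)
    return head_mid-u*.0345, f,u
def hull(c,b,u,f):
    l=np.cross(u,f);pts=[]
    for z in(0,.068):
        for a in np.radians(np.arange(0,360,6)): pts.append(proj(c,b+.027*(np.cos(a)*f+np.sin(a)*l)+z*u))
    return cv2.convexHull(np.array(pts,np.float32))[:,0]
def fit(c,s,verbose=True):
    im=c["pixels"].astype(int);hsv=cv2.cvtColor(c["pixels"],cv2.COLOR_BGR2HSV)
    b0,f0,u0=model(s,0);p0=proj(c,b0+u0*.034)
    x0,y0=int(p0[0])-25,int(p0[1])-25;S=8
    sub=cv2.resize(c["pixels"][y0:y0+50,x0:x0+50],None,fx=S,fy=S,interpolation=cv2.INTER_CUBIC)
    h=cv2.cvtColor(sub,cv2.COLOR_BGR2HSV);m=((h[...,0]<18)&(h[...,1]>165)&(h[...,2]>90)).astype(np.uint8)
    n,l,st,ce=cv2.connectedComponentsWithStats(m)
    k=1+np.argmax(st[1:,4]);pts=np.argwhere(l==k)[:,::-1].astype(np.int32)
    # fill with hull of orange
    M=np.zeros(m.shape,np.uint8);cv2.fillConvexPoly(M,cv2.convexHull(pts),1)
    def cost(v):
        b,f,u=model(s,v[0],v[1],v[2]);H=((hull(c,b,u,f)-[x0,y0]+.5)*S)
        Q=np.zeros(m.shape,np.uint8);cv2.fillConvexPoly(Q,np.round(H).astype(np.int32),1)
        return (Q!=M).sum()/S/S+ (v[1]/.004)**2*3+(v[2]/.003)**2*3
    best=min((minimize(cost,[t,0,0],method="Nelder-Mead",options=dict(initial_simplex=[[t,0,0],[t+.05,0,0],[t,.004,0],[t,0,.004]],xatol=1e-4,fatol=.1)) for t in(-.1,0,.1,.2,.3)),key=lambda r:r.fun)
    v=best.x;b,f,u=model(s,*v);print("tilt deg",np.degrees(v[0]),"ds,dz mm",v[1:]*1e3,"cost px",best.fun,"of",M.sum()/S/S)
    H=((hull(c,b,u,f)-[x0,y0]+.5)*S).astype(np.int32);cv2.polylines(sub,[H],True,(255,0,255),1);cv2.imwrite("pics/fit.png",sub)
    print("face centre",np.round(b,4),"axis",np.round(u,3)); return v
if __name__=="__main__":
    s=readout.read_state();fit(vision.camera("scene"),s)
    s=dict(np.load("s_fit.npz")) if 0 else s
E
timeout 100 python3 fit.py
```

```text
tilt deg 41.192637334228564 ds,dz mm [3.83056071 1.78205549] cost px 205.9347980548064 of 303.046875
face centre [0.5555 0.0453 0.1361] axis [-0.652 -0.086  0.753]
```

View pics/fit.png

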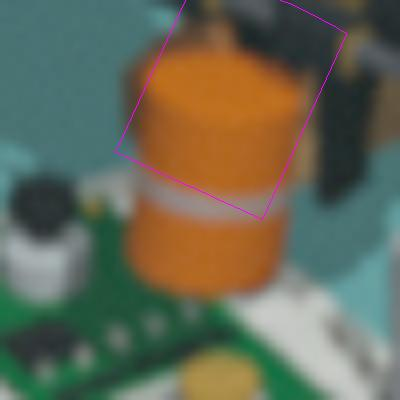

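```bash
python3 - <<'E'
t=open("fit.py").read()
t=t.replace('k=1+np.argmax(st[1:,4]);pts=np.argwhere(l==k)','K2=[i for i in range(1,n) if st[i,4]>40*S*S and abs(ce[i][0]-25*S)<10*S];pts=np.argwhere(np.isin(l,K2))')
t=t.replace('(h[...,0]<18)&(h[...,1]>165)','(h[...,0]<17)&(h[...,1]>180)')
t=t.replace('cv2.imwrite("pics/fit.png",sub)','cv2.drawContours(sub,cv2.findContours(M,0,2)[0],-1,(255,255,0),1);cv2.imwrite("pics/fit.png",sub)')
open("fit.py","w").write(t)
E
timeout 100 python3 fit.py
```

```text
tilt deg 18.370421966555696 ds,dz mm [ 2.00856301 -2.14143967] cost px 78.41002396155137 of 507.15625
face centre [0.5549 0.0453 0.1053] axis [-0.311 -0.041  0.949]
```

View pics/fit.png

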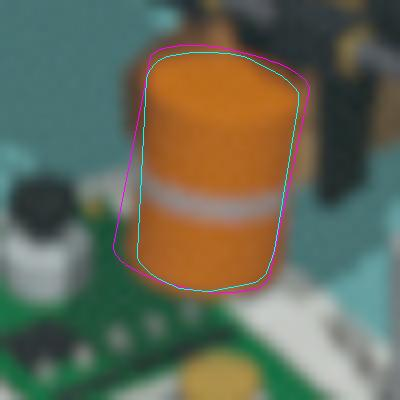

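```bash
python3 - <<'E'
t=open("fit.py").read()
t=t.replace('    def cost(v)','    M=cv2.dilate(M,cv2.getStructuringElement(2,(9,9)))\n    def cost(v)')
open("fit.py","w").write(t)
E
timeout 100 python3 fit.py
```

```text
tilt deg 14.715362014755701 ds,dz mm [1.02174925 0.21037705] cost px 40.86674749619236 of 550.78125
face centre [0.5522 0.045  0.1032] axis [-0.25  -0.033  0.968]
```

View pics/fit.png

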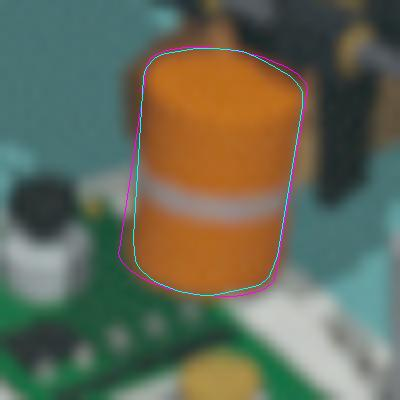

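The tilt is about 11–14° head-up. I'll pitch the tool 11° to level the mallet, lift to clear the posts, and refit.

>>> arm_command:
  targets:
    - [[0,-0.02,0,0,0,0],[0,-0.02,0,5.5,0,0],[0,-0.01,0,5.5,0,0],[0,0,0,0,0,0],[0,0,0,0,0,0]]

```text
time: 14.48
ee_pos: [0.4929, 0.0386, 0.1536]
eef_rot: [-0.419, -0.479, 0.58, 0.509]
ft_force: [-0.8, -0.2, -4.2]
width: 0.0194
```

```bash
timeout 100 python3 fit.py;python3 -c "
from h import *
s=readout.read_state();print(s['time'],s['ee_pos'],np.round(s['joint_positions'],3))"
```

```text
tilt deg 10.029938004304737 ds,dz mm [-3.5297542 -0.7010452] cost px 91.04678984605036 of 533.03125
face centre [0.5461 0.0458 0.1362] axis [0.016 0.    1.   ]
14.5333 [0.49217377 0.03820808 0.15335162] [ 0.808  0.568 -1.27   1.686  0.479  1.485  1.149]
```

View pics/fit.png

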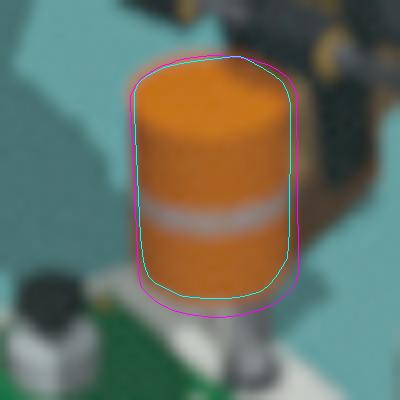

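The mallet stands close to vertical again. Now I'll compute the move to above the black pin.

```bash
timeout 20 python3 - <<'E'
from h import *
rows([(.470,-.081,.150)],None,vmax=.03)
E
```

```text
[[-0.023,0.002,0.007,0,0,0],[-0.023,0.002,0.007,0,0,0],[-0.023,0.002,0.007,0,0,0],[-0.023,0.002,0.008,0,0,0],[-0.023,0.002,0.007,0,0,0]]
5 end [ 0.4705 -0.0807  0.1502]
```

>>> arm_command:
  targets:
    - [[-0.023,0.002,0.007,0,0,0],[-0.023,0.002,0.007,0,0,0],[-0.023,0.002,0.007,0,0,0],[-0.023,0.002,0.008,0,0,0],[-0.023,0.002,0.007,0,0,0],[0,0,0,0,0,0],[0,0,0,0,0,0]]

```text
time: 15.12
ee_pos: [0.4693, -0.0833, 0.1506]
eef_rot: [-0.42, -0.477, 0.58, 0.509]
ft_force: [-0.0, 0.5, -3.3]
width: 0.0195
```

```bash
timeout 100 python3 fit.py;timeout 20 python3 look.py pics/s12.png 255 120 80 85
```

```text
tilt deg 16.777928658276608 ds,dz mm [-1.48122668 -0.99566827] cost px 84.85120785596564 of 457.6875
face centre [ 0.5283 -0.0758  0.1392] axis [-0.1   -0.012  0.995]
15.1667 [ 0.4696 -0.0819  0.1509] [-0.3  0.4 -4.1] 0.019504255661648373 [ 1.074  0.531 -1.294  1.738  0.492  1.475  1.367]
yaw 97.4551164251212
mallet [ 0.5232 -0.0747  0.1344]
```

View pics/s12.png

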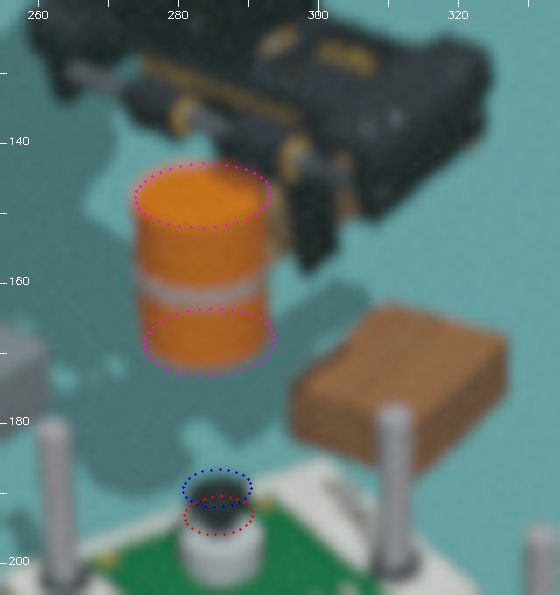

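The upright overlay fits to about 1 px and the head is above the black pin at (286,190). Descending.

```bash
timeout 20 python3 - <<'E'
from h import *
s=readout.read_state();print(s["ee_pos"],Ro.from_quat(s["eef_rot"]).inv().apply([0,0,-1]))
rows([(.470,-.081,.1)],None,vmax=.02)
E
```

```text
[ 0.46982089 -0.08111577  0.15115065] [ 3.08315570e-04  9.81740522e-01 -1.90224742e-01]
[[0,0.017,-0.003,0,0,0],[0,0.017,-0.003,0,0,0],[0,0.016,-0.004,0,0,0]]
3 end [ 0.4701 -0.0811  0.1002]
```

>>> arm_command:
  targets:
    - [[0,0.017,-0.003,0,0,0],[0,0.017,-0.003,0,0,0],[0,0.016,-0.004,0,0,0],[0,0,0,0,0,0],[0,0,0,0,0,0]]

```text
time: 15.63
ee_pos: [0.4702, -0.0804, 0.1004]
eef_rot: [-0.418, -0.479, 0.581, 0.508]
ft_force: [0.6, 0.3, -4.0]
width: 0.0197
```

```bash
timeout 20 python3 look.py pics/s13.png 255 120 80 85
```

```text
15.6333 [ 0.4702 -0.0804  0.1004] [ 0.6  0.3 -4. ] 0.01968929279442612 [ 1.03   0.588 -1.242  1.787  0.547  1.396  1.33 ]
yaw 97.63351528912553
mallet [ 0.5238 -0.0732  0.0839]
```

View pics/s13.png

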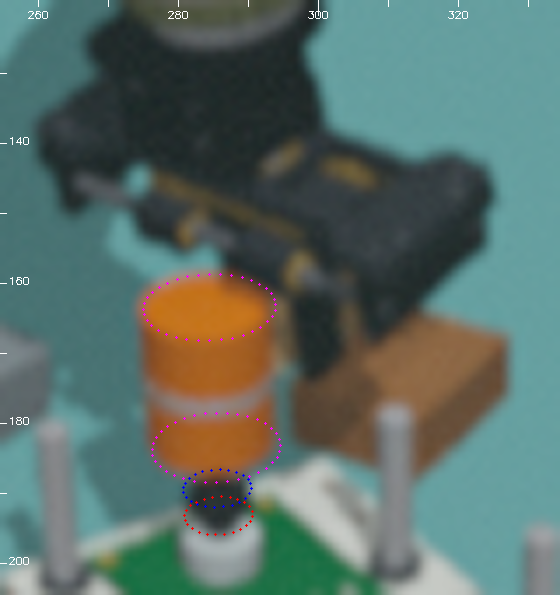

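Aligned and about 20 mm above the pin. Striking the black pin.

>>> arm_command:
  targets:
    - [[0,0.011,-0.002,0,0,0],[0,0.013,-0.003,0,0,0],[0,0.013,-0.002,0,0,0],[0,0,0,0,0,0],[0,0,0,0,0,0]]

```text
time: 16.1
ee_pos: [0.4704, -0.0814, 0.0619]
eef_rot: [-0.419, -0.478, 0.58, 0.509]
ft_force: [-0.8, -0.6, -4.2]
width: 0.0192
```

>>> arm_command:
  targets:
    - [[0,-0.02,0.004,0,0,0],[0,-0.02,0.004,0,0,0],[0,-0.01,0.002,0,0,0],[0,0,0,0,0,0],[0,0,0,0,0,0]]

```text
time: 16.52
ee_pos: [0.4701, -0.0818, 0.1133]
eef_rot: [-0.42, -0.478, 0.58, 0.509]
ft_force: [-0.0, 0.1, -5.5]
width: 0.0196
```

```bash
timeout 20 python3 look.py pics/s14.png 255 120 80 85; timeout 20 python3 - <<'E'
from h import *
from bench import vision
c=vision.camera("scene");np.savez("sc14.npz",**c);a=load("scene0")
x0,y0,w,h=270,175,35,35
A=[cv2.resize(q["pixels"][y0:y0+h,x0:x0+w],None,fx=11,fy=11,interpolation=cv2.INTER_CUBIC) for q in(a,c)]
cv2.imwrite("pics/cmp14.png",np.hstack(A))
o=-c["R"].T@c["t"];P=np.array([.524,-.0737,0]);d=(P-o)[:2];d/=np.linalg.norm(d)
for z in(.054,.040):print("head underside front",proj(c,np.array([*(P[:2]-.0145*d),z])))
u0=int(round(proj(c,[.524,-.0737,.05])[0]));print(u0)
for q in(a,c): print([(180+i,int(v)) for i,v in enumerate(q["pixels"][180:210,u0-1:u0+2].mean((1,2)))])
E
```

```text
16.5167 [ 0.4701 -0.0818  0.1133] [-0.   0.1 -5.5] 0.019566001867919597 [ 1.043  0.572 -1.255  1.776  0.532  1.415  1.34 ]
yaw 97.50011633291797
mallet [ 0.5237 -0.0746  0.0968]
head underside front [285.80730447 194.50351398]
head underside front [285.99529391 198.39989798]
286
[(180, 137), (181, 136), (182, 138), (183, 137), (184, 137), (185, 138), (186, 132), (187, 112), (188, 78), (189, 55), (190, 50), (191, 52), (192, 51), (193, 49), (194, 52), (195, 75), (196, 119), (197, 157), (198, 170), (199, 163), (200, 152), (201, 149), (202, 144), (203, 120), (204, 88), (205, 65), (206, 56), (207, 52), (208, 52), (209, 52)]
[(180, 100), (181, 104), (182, 106), (183, 105), (184, 109), (185, 126), (186, 137), (187, 139), (188, 139), (189, 139), (190, 130), (191, 101), (192, 66), (193, 50), (194, 48), (195, 48), (196, 53), (197, 101), (198, 148), (199, 161), (200, 156), (201, 153), (202, 147), (203, 123), (204, 88), (205, 65), (206, 56), (207, 52), (208, 52), (209, 51)]
```

View pics/s14.png

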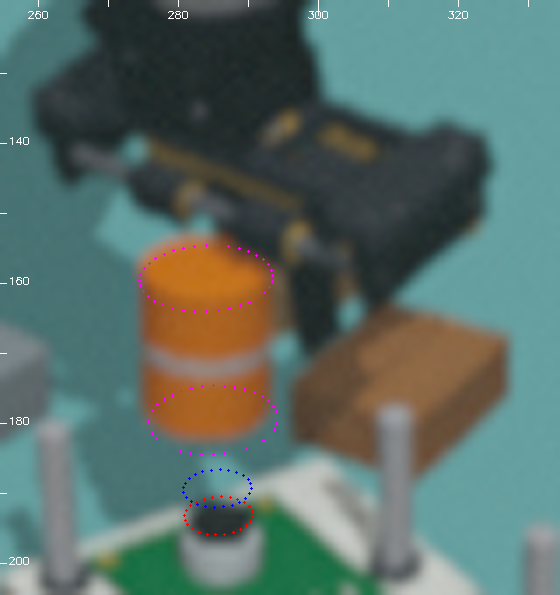

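View pics/cmp14.png

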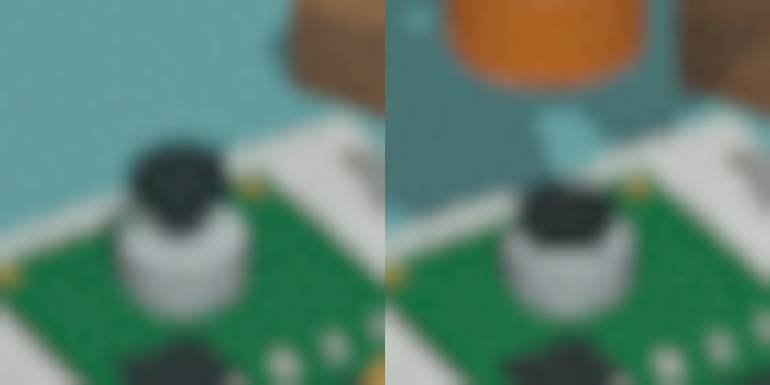

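```bash
timeout 20 python3 - <<'E'
from h import *
c=load("sc14");o=-c["R"].T@c["t"]
for n,P in(("brass",np.array([.5441,.0447,0])),("black",np.array([.524,-.0737,0]))):
    d=(P-o)[:2];d/=np.linalg.norm(d)
    f=lambda r,z:round(proj(c,np.array([*(P[:2]+r*d),z]))[1],2)
    print(n,"back up/home",f(.0145,.063),f(.0145,.049),"under front up/home",f(-.0145,.054),f(-.0145,.04),"collar top front",f(-.017,.04),"back",f(.017,.04),"collar bottom",f(-.017,.024))
im=c["pixels"]
for n,u,v0 in(("brass",307,205),("black",286,185)):
    print(n,[(v0+i,*map(int,im[v0+i,u-1:u+2].mean(0))) for i in range(22)])
# enlarge both
A=[cv2.resize(q[y:y+26,x:x+26],None,fx=14,fy=14,interpolation=cv2.INTER_CUBIC) for q in(load("scene0")["pixels"],im) for x,y in((295,202),(273,182))]
cv2.imwrite("pics/pins14.png",np.vstack([np.hstack(A[:2]),np.hstack(A[2:])])[:, :])
E
```

```text
brass back up/home 205.97 209.99 under front up/home 214.7 218.72 collar top front 219.26 back 212.03 collar bottom 223.8
black back up/home 186.61 190.5 under front up/home 194.5 198.4 collar top front 198.88 back 192.51 collar bottom 203.28
brass [(205, 78, 116, 45), (206, 69, 105, 37), (207, 62, 85, 36), (208, 59, 76, 40), (209, 63, 94, 68), (210, 70, 121, 117), (211, 74, 136, 153), (212, 75, 141, 167), (213, 75, 144, 171), (214, 76, 144, 172), (215, 74, 142, 169), (216, 72, 133, 159), (217, 94, 131, 149), (218, 132, 146, 149), (219, 155, 159, 152), (220, 159, 158, 149), (221, 157, 155, 146), (222, 151, 151, 139), (223, 129, 137, 113), (224, 97, 122, 72), (225, 76, 115, 36), (226, 73, 115, 30)]
black [(185, 144, 144, 90), (186, 157, 156, 99), (187, 158, 158, 101), (188, 159, 158, 101), (189, 156, 156, 105), (190, 143, 143, 104), (191, 109, 110, 85), (192, 70, 71, 58), (193, 53, 52, 45), (194, 51, 51, 43), (195, 50, 51, 42), (196, 56, 56, 48), (197, 105, 104, 96), (198, 152, 151, 141), (199, 165, 164, 154), (200, 160, 159, 149), (201, 156, 156, 146), (202, 151, 152, 139), (203, 124, 137, 109), (204, 86, 115, 62), (205, 64, 93, 37), (206, 56, 70, 42)]
```

View pics/pins14.png

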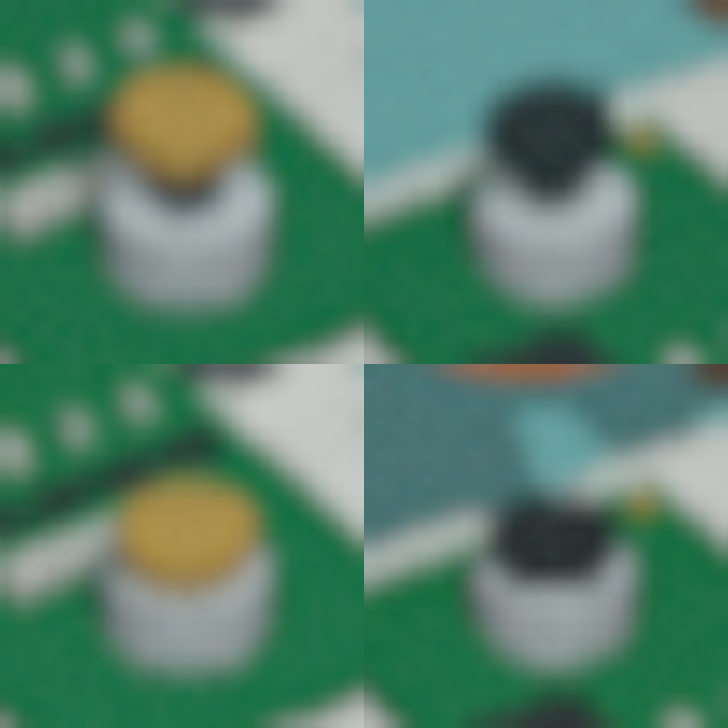

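Both heads sit on their collars with no dark gap left. By edge shift, black is about 13 mm down and brass about 12–14 mm. The over-pressed second blow on brass moved it by nothing measurable, so brass is on its stop. I'll give black one confirming blow too.

>>> arm_command:
  targets:
    - [[0,0.012,-0.002,0,0,0],[0,0.02,-0.004,0,0,0],[0,0.02,-0.004,0,0,0],[0,0,0,0,0,0],[0,0,0,0,0,0]]

```text
time: 17.03
ee_pos: [0.4693, -0.0812, 0.0598]
eef_rot: [-0.418, -0.478, 0.581, 0.509]
ft_force: [-0.8, -0.6, -4.4]
width: 0.0191
```

>>> arm_command:
  targets:
    - [[0,-0.02,0.004,0,0,0],[0,-0.03,0.006,0,0,0],[0,-0.03,0.006,0,0,0],[0,-0.015,0.002,0,0,0],[0,0,0,0,0,0]]

```text
time: 17.45
ee_pos: [0.4724, -0.081, 0.1611]
eef_rot: [-0.421, -0.479, 0.579, 0.507]
ft_force: [0.5, 0.8, -4.9]
width: 0.0195
```

```bash
timeout 20 python3 look.py pics/s15.png 250 110 80 85; timeout 100 python3 - <<'E'
from h import *
from bench import vision
c=vision.camera("scene")
print([(185+i,int(v)) for i,v in enumerate(c["pixels"][185:202,285:288].mean((1,2)))])
rows([(.427,.22,.155),(.4235,.3483,.10)],None,vmax=.03)
E
```

```text
17.45 [ 0.4724 -0.081   0.1611] [ 0.5  0.8 -4.9] 0.01952784299251436 [ 1.076  0.522 -1.301  1.724  0.485  1.488  1.373]
yaw 97.53468657269333
mallet [ 0.526  -0.0738  0.1446]
[(185, 140), (186, 140), (187, 140), (188, 140), (189, 141), (190, 134), (191, 108), (192, 69), (193, 50), (194, 49), (195, 48), (196, 55), (197, 101), (198, 148), (199, 160), (200, 157), (201, 154)]
[[0.028,0,0,0,0,0],[0.028,0,0,0,0,0],[0.028,0,0,0,0,0],[0.028,0,0,0,0,0],[0.028,0,0,0,0,0],[0.027,0,0.001,0,0,0],[0.028,0.001,0,0,0,0],[0.027,0,0.001,0,0,0],[0.028,0.001,0,0,0,0],[0.027,0,0.001,0,0,0],[0.028,0.001,0,0,0,0],[0.026,0.01,-0.005,0,0,0]]
[[0.025,0.01,-0.005,0,0,0],[0.026,0.01,-0.004,0,0,0],[0.025,0.011,-0.005,0,0,0],[0.026,0.01,-0.004,0,0,0]]
16 end [0.4233 0.3488 0.1003]
```

View pics/s15.png

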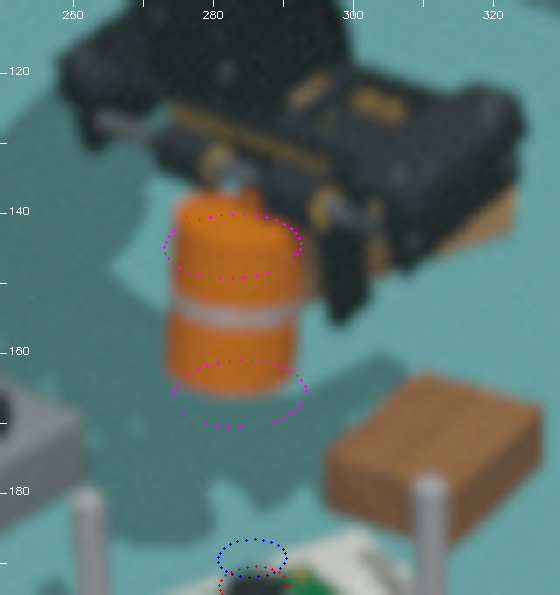

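Black didn't move either, so it is home. The mallet is tilted again by about 10°, so I'll pitch the tool some more and check.

>>> arm_command:
  targets:
    - [[0,0,0,4.5,0,0],[0,0,0,4.5,0,0],[0,0,0,0,0,0],[0,0,0,0,0,0]]

```text
time: 17.88
ee_pos: [0.4705, -0.0805, 0.1558]
eef_rot: [-0.377, -0.432, 0.616, 0.54]
ft_force: [-0.0, 0.1, -3.9]
width: 0.0195
```

```bash
timeout 20 python3 look.py pics/s16.png 250 110 80 85; timeout 100 python3 - <<'E'
from h import *
rows([(.427,.22,.165),(.4235,.3483,.10)],None,vmax=.03)
E
```

```text
17.8833 [ 0.4705 -0.0805  0.1558] [-0.   0.1 -3.9] 0.019542630001056896 [ 0.908  0.628 -1.196  1.613  0.514  1.658  1.333]
yaw 97.61568102375674
mallet [ 0.5241 -0.0733  0.1393]
[[0.028,-0.001,0.001,0,0,0],[0.028,-0.001,0,0,0,0],[0.028,-0.001,0.001,0,0,0],[0.027,0,0,0,0,0],[0.028,-0.001,0.001,0,0,0],[0.027,0,0,0,0,0],[0.028,-0.001,0.001,0,0,0],[0.027,0,0,0,0,0],[0.028,-0.001,0.001,0,0,0],[0.027,0,0,0,0,0],[0.028,-0.001,0.001,0,0,0],[0.025,0.011,-0.007,0,0,0]]
[[0.026,0.012,-0.007,0,0,0],[0.025,0.011,-0.007,0,0,0],[0.026,0.012,-0.007,0,0,0],[0.025,0.011,-0.007,0,0,0]]
16 end [0.4235 0.3478 0.1002]
```

View pics/s16.png

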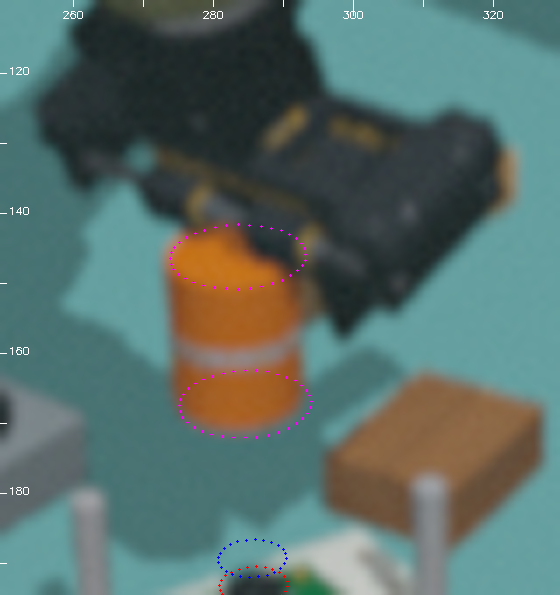

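Near upright again. On to the mat.

>>> arm_command:
  targets:
    - [[0.028,-0.001,0.001,0,0,0],[0.028,-0.001,0,0,0,0],[0.028,-0.001,0.001,0,0,0],[0.027,0,0,0,0,0],[0.028,-0.001,0.001,0,0,0],[0.027,0,0,0,0,0],[0.028,-0.001,0.001,0,0,0],[0.027,0,0,0,0,0],[0.028,-0.001,0.001,0,0,0],[0.027,0,0,0,0,0],[0.028,-0.001,0.001,0,0,0],[0.025,0.011,-0.007,0,0,0]]

```text
time: 18.93
ee_pos: [0.4269, 0.2465, 0.1553]
eef_rot: [-0.379, -0.433, 0.615, 0.539]
ft_force: [0.5, -0.2, -3.7]
width: 0.0193
```

>>> arm_command:
  targets:
    - [[0.026,0.012,-0.007,0,0,0],[0.025,0.011,-0.007,0,0,0],[0.026,0.012,-0.007,0,0,0],[0.025,0.011,-0.007,0,0,0],[0,0,0,0,0,0],[0,0,0,0,0,0]]

```text
time: 19.43
ee_pos: [0.4232, 0.3477, 0.1003]
eef_rot: [-0.377, -0.432, 0.616, 0.54]
ft_force: [0.9, -0.6, -3.3]
width: 0.0196
```

```bash
timeout 20 python3 look.py pics/s17.png 365 180 80 85; timeout 100 python3 - <<'E'
from h import *
rows([(.4235,.3483,.024)],None,vmax=.02)
E
```

```text
19.4333 [0.4232 0.3477 0.1003] [ 0.9 -0.6 -3.3] 0.019620432027706067 [ 0.091  0.803 -1.134  1.497  0.45   1.517  0.635]
yaw 97.63801138871537
mallet [0.4768 0.3549 0.0838]
[[0,0.018,-0.006,0,0,0],[0.001,0.018,-0.007,0,0,0],[0,0.018,-0.006,0,0,0],[0.001,0.018,-0.007,0,0,0]]
4 end [0.4238 0.3487 0.0242]
```

View pics/s17.png

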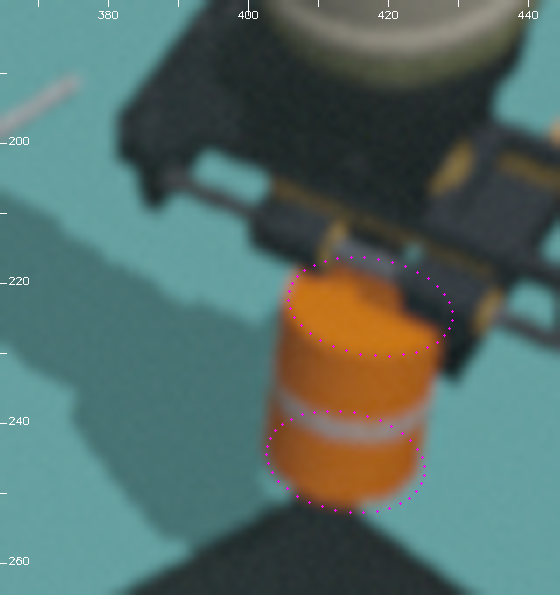

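>>> arm_command:
  targets:
    - [[0,0.018,-0.006,0,0,0],[0.001,0.018,-0.007,0,0,0],[0,0.018,-0.006,0,0,0],[0,0.012,-0.005,0,0,0],[0,0.006,-0.002,0,0,0],[0,0.002,-0.001,0,0,0],[0,0,0,0,0,0]]

```text
time: 20.07
ee_pos: [0.4246, 0.3477, 0.0223]
eef_rot: [-0.378, -0.431, 0.616, 0.54]
ft_force: [-0.0, 0.4, -3.6]
width: 0.0195
```

```bash
timeout 20 python3 look.py pics/s18.png 365 195 80 85
```

```text
20.0667 [0.4246 0.3477 0.0223] [-0.   0.4 -3.6] 0.019533061288151077 [ 0.064  0.887 -1.074  1.542  0.515  1.406  0.626]
yaw 97.47204124842898
mallet [0.4782 0.3549 0.0058]
```

View pics/s18.png

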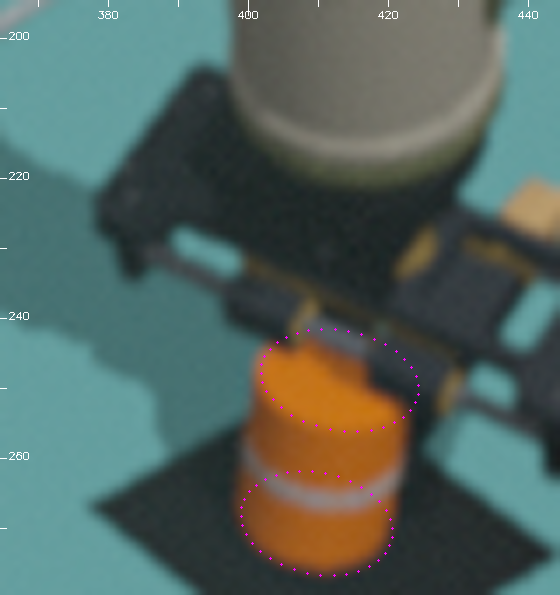

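The head sits about 3 mm above the mat, centred on it. Lower 2 mm and check the force.

>>> arm_command:
  targets:
    - [[0,0.002,-0.001,0,0,0],[0,0,0,0,0,0],[0,0,0,0,0,0]]

```text
time: 20.37
ee_pos: [0.4246, 0.3483, 0.0201]
eef_rot: [-0.378, -0.432, 0.616, 0.54]
ft_force: [-0.3, -0.4, -4.3]
width: 0.0194
```

>>> arm_command:
  targets:
    - [[0,0,0,0,0,0],[0,0,0,0,0,0],[0,0,0,0,0,0],[0,0,0,0,0,0],[0,0,0,0,0,0],[0,0,0,0,0,0],[0,0,0,0,0,0],[0,0,0,0,0,0]]
  hand: 0.7

```text
time: 21.03
ee_pos: [0.4245, 0.3481, 0.0197]
eef_rot: [-0.378, -0.431, 0.616, 0.54]
ft_force: [-0.0, 0.5, 0.4]
width: 0.0591
```

```bash
timeout 20 python3 look.py pics/s19.png 365 195 80 85; python3 - <<'E'
from h import *
rows([(.36,.34,.13)],None,vmax=.02)
E
```

```text
21.0333 [0.4245 0.3481 0.0197] [-0.   0.5  0.4] 0.059066654196513746 [ 0.062  0.891 -1.071  1.543  0.517  1.403  0.626]
yaw 97.5164069564584
mallet [0.4781 0.3553 0.0032]
[[0,-0.012,0.014,0,0,0],[0,-0.012,0.014,0,0,0],[0,-0.011,0.014,0,0,0],[0,-0.012,0.014,0,0,0],[0,-0.011,0.014,0,0,0],[0,-0.012,0.014,0,0,0],[0,-0.011,0.015,0,0,0]]
7 end [0.3597 0.3396 0.1297]
```

View pics/s19.png

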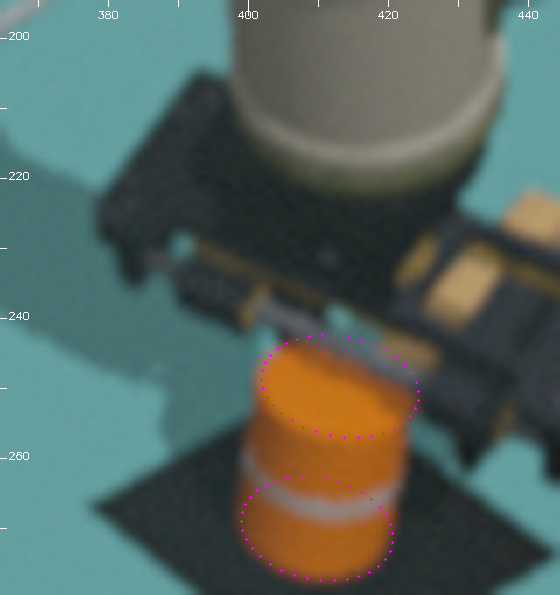

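The mallet stands alone on the mat. I'll withdraw upward and slightly back, levelling the tool.

```bash
python3 - <<'E'
from h import *
rows([(.405,.345,.16)],None,vmax=.025)
E
```

```text
[[0,-0.021,0.011,0,0,0],[0,-0.021,0.011,0,0,0],[0,-0.021,0.011,0,0,0],[0,-0.021,0.011,0,0,0],[0,-0.021,0.011,0,0,0],[-0.001,-0.02,0.011,0,0,0]]
6 end [0.4055 0.3446 0.1597]
```

>>> arm_command:
  targets:
    - [[0,-0.01,0.005,0,0,0],[0,-0.021,0.011,0,0,0],[0,-0.021,0.011,0,0,0],[0,-0.021,0.011,0,0,0],[0,-0.021,0.011,0,0,0],[0,-0.03,0.011,0,0,0],[0,-0.03,0.011,0,0,0],[0,0,0,-5,0,0],[0,0,0,-5,0,0],[0,0,0,-5,0,0],[0,0,0,-5,0,0],[0,0,0,0,0,0]]
  hand: 0

```text
time: 22.08
ee_pos: [0.4076, 0.3472, 0.1899]
eef_rot: [0.467, 0.534, -0.532, -0.463]
ft_force: [-0.3, -0.7, 1.2]
width: 0.0006
```

```bash
python3 - <<'E'
from h import *
from bench import vision
s=readout.read_state();R=Ro.from_quat(s["eef_rot"]).as_matrix();print(s["time"],s["ee_pos"],s["width"],np.round(R,3).tolist(),np.round(s["joint_positions"],3))
c=vision.camera("scene");crop(c,340,160,130,120,5,"pics/s20.png")
rows([(.47,.1,.2),(.53,-.1,.2),(.54,-.37,.13)],None,vmax=.035)
E
```

```text
22.0833 [0.4075506  0.34720467 0.18991837] 0.000628473642178311 [[-0.136, 0.007, -0.991], [0.991, -0.001, -0.136], [-0.002, -1.0, -0.006]] [ 0.265  0.447 -1.31   1.7    0.45   1.34   0.58 ]
[[-0.032,-0.001,-0.003,0,0,0],[-0.031,-0.001,-0.004,0,0,0],[-0.032,-0.001,-0.003,0,0,0],[-0.031,-0.001,-0.004,0,0,0],[-0.032,-0.001,-0.003,0,0,0],[-0.031,-0.001,-0.004,0,0,0],[-0.032,-0.002,-0.003,0,0,0],[-0.031,-0.001,-0.004,0,0,0],[-0.034,0,-0.005,0,0,0],[-0.034,0,-0.005,0,0,0],[-0.035,0,-0.006,0,0,0],[-0.034,0,-0.005,0,0,0]]
[[-0.035,0,-0.006,0,0,0],[-0.034,0,-0.005,0,0,0],[-0.034,0.009,0.003,0,0,0],[-0.034,0.009,0.003,0,0,0],[-0.034,0.009,0.003,0,0,0],[-0.033,0.009,0.003,0,0,0],[-0.034,0.009,0.003,0,0,0],[-0.033,0.009,0.004,0,0,0],[-0.034,0.008,0.003,0,0,0],[-0.033,0.009,0.004,0,0,0]]
22 end [ 0.5397 -0.3699  0.1297]
```

View pics/s20.png

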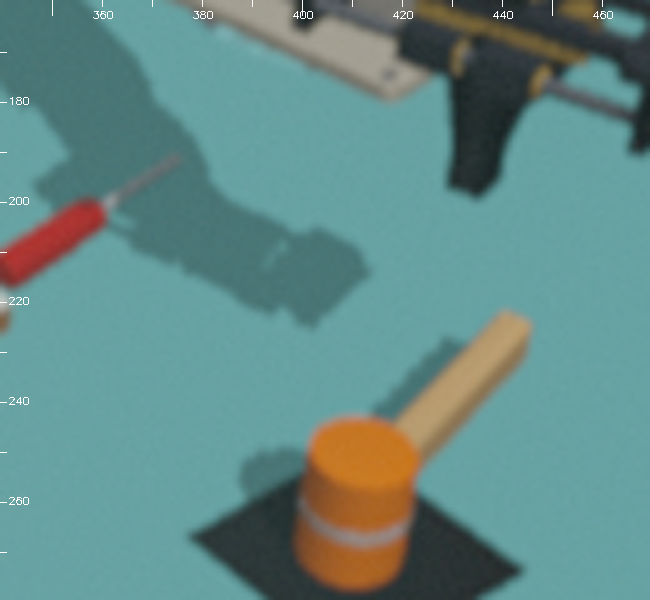

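The mallet stands upright, centred on its mat, and the fingers are shut. Now to the blue key. The route passes at z ≥ 0.19 over the fixture.

>>> arm_command:
  targets:
    - [[-0.032,-0.001,-0.003,0,0,0],[-0.031,-0.001,-0.004,0,0,0],[-0.032,-0.001,-0.003,0,0,0],[-0.031,-0.001,-0.004,0,0,0],[-0.032,-0.001,-0.003,0,0,0],[-0.031,-0.001,-0.004,0,0,0],[-0.032,-0.002,-0.003,0,0,0],[-0.031,-0.001,-0.004,0,0,0],[-0.034,0,-0.005,0,0,0],[-0.034,0,-0.005,0,0,0],[-0.035,0,-0.006,0,0,0],[-0.034,0,-0.005,0,0,0]]

```text
time: 23.13
ee_pos: [0.5106, -0.0357, 0.1982]
eef_rot: [0.466, 0.531, -0.531, -0.468]
ft_force: [0.3, 0.0, 0.3]
width: 0.0008
```

>>> arm_command:
  targets:
    - [[-0.035,0,-0.006,0,0,0],[-0.034,0,-0.005,0,0,0],[-0.034,0,0.003,0,0,0],[-0.034,0,0.003,0,0,0],[-0.034,0,0.003,0,0,0],[-0.033,0,0.003,0,0,0],[-0.034,0,0.003,0,0,0],[-0.033,0,0.003,0,0,0],[-0.034,0,0.003,0,0,0],[-0.033,0,0.003,0,0,0],[0,0,0,0,0,0],[0,0,0,0,0,0]]

```text
time: 24.13
ee_pos: [0.5403, -0.3727, 0.1962]
eef_rot: [0.466, 0.531, -0.53, -0.469]
ft_force: [1.4, 0.5, 0.6]
width: 0.0007
```

```bash
python3 - <<'E'
from h import *
from bench import vision
s=readout.read_state();print(s["time"],s["ee_pos"],s["ft_force"],np.round(s["joint_positions"],3))
c=wcam(vision.camera("wrist"),s);cv2.imwrite("pics/w21.png",c["pixels"])
for X in((.5437,-.3779,.055),(.5302,-.2785,.055),(.5367,-.3276,.055)):print(proj(c,X))
rows([(.544,-.3775,.12)],97.7,vmax=.035)
E
```

```text
24.1333 [ 0.54034736 -0.37271143  0.19623258] [1.40003246 0.52271153 0.601001  ] [ 1.254  0.667 -1.115  1.359  0.589  1.473  1.871]
[311.00535733 191.79047468]
[417.28713473 190.81716484]
[364.8270534  191.12499913]
[[-0.003,0.026,-0.001,-0.1,-0.3,0.2],[-0.002,0.025,-0.001,0,0,0],[-0.002,0.026,0,0,0,0]]
3 end [ 0.5439 -0.3771  0.1197]
```

View pics/w21.png

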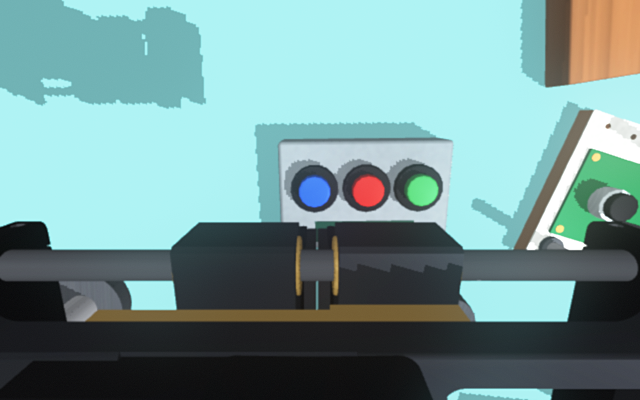

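The wrist view shows the blue key at (313.5,191.5), red at (368,191) and green at (422,189.5). I'll triangulate them with the top view.

```bash
python3 - <<'E'
from h import *
from bench import vision
s=readout.read_state();c=wcam(vision.camera("wrist"),s);t=load("top0")
h=cv2.cvtColor(c["pixels"],cv2.COLOR_BGR2HSV);h2=cv2.cvtColor(t["pixels"],cv2.COLOR_BGR2HSV)
for n,lo,hi in(("blue",100,125),("red",0,8),("green",55,80)):
    r=[]
    for H,(x0,y0,x1,y1) in((h,(280,150,460,222)),(h2,(435,190,510,220))):
        m=np.zeros(H.shape[:2],np.uint8);m[y0:y1,x0:x1]=1
        m&=((H[...,0]>=lo)&(H[...,0]<=hi)&(H[...,1]>130)&(H[...,2]>120)).astype(np.uint8)
        k,l,st,ce=cv2.connectedComponentsWithStats(m);i=1+np.argmax(st[1:,4]);r.append((*ce[i],st[i,4]))
    print(n,np.round(r,1).tolist(),end=' ')
    for z in(.055,.060,.065): print(z,np.round(1e3*ray(c,*r[0][:2],z)[:2],1),np.round(1e3*ray(t,*r[1][:2],z)[:2],1),end=' ')
    print()
print(s["ee_pos"])
rows([(.5430,-.3757,.08)],97.7,vmax=.035)
E
```

```text
blue [[311.9, 189.8, 823.0], [490.0, 203.1, 98.0]] 0.055 [ 542.6 -375.1] [ 543.8 -377.2] 0.06 [ 541.5 -375.2] [ 542.8 -375.3] 0.065 [ 540.4 -375.3] [ 541.9 -373.4] 
red [[366.3, 189.8, 719.0], [471.5, 205.5, 94.0]] 0.055 [ 535.9 -324.2] [ 536.7 -327.2] 0.06 [ 534.9 -325.1] [ 535.8 -325.5] 0.065 [ 533.9 -326. ] [ 534.9 -323.8] 
green [[418.3, 188.8, 656.0], [453.2, 207.7, 88.0]] 0.055 [ 528.8 -275.7] [ 530.5 -277.6] 0.06 [ 527.9 -277.4] [ 529.6 -276.1] 0.065 [ 527.  -279.1] [ 528.8 -274.6] 
[ 0.541018   -0.37051702  0.19673769]
[[-0.002,0.029,0,0,-0.2,0.2],[-0.002,0.029,0,0,0,0],[-0.001,0.03,0,0,0,0],[-0.002,0.029,-0.001,0,0,0]]
4 end [ 0.5433 -0.3761  0.0802]
```

Key tops come out at about z = 0.060, with blue at (0.542,-0.375) and green at (0.529,-0.276). Descending above blue.

>>> arm_command:
  targets:
    - [[-0.001,0.03,0,0,0,0],[-0.002,0.03,0,0,0,0],[-0.001,0.03,0,0,0,0],[-0.001,0.025,-0.001,0,0,0],[0,0.008,0,0,0,0],[0,0,0,0,0,0],[0,0,0,0,0,0]]

```text
time: 24.82
ee_pos: [0.5437, -0.3739, 0.0759]
eef_rot: [0.466, 0.532, -0.532, -0.466]
ft_force: [1.4, 0.5, 1.5]
width: 0.0004
```

```bash
python3 - <<'E'
from h import *
from bench import vision
s=readout.read_state();print(s["time"],s["ee_pos"],s["ft_force"])
c=vision.camera("scene");crop(c,195,130,70,60,9,"pics/s22.png")
print(readout.read_state()["ee_pos"],readout.read_state()["ft_force"])
E
```

```text
24.8167 [ 0.54365069 -0.3739151   0.07593748] [1.36826591 0.49797724 1.47351698]
[ 0.54401713 -0.37429144  0.07670857] [-0.33398426  0.27124238  0.91517333]
```

View pics/s22.png

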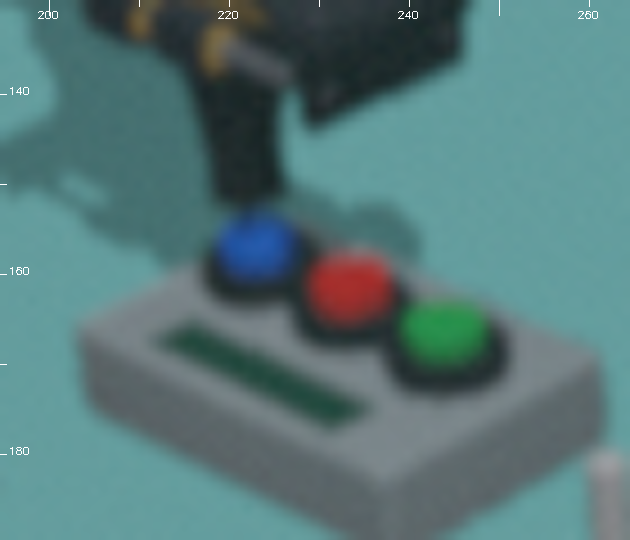

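The fingertips are centred above the blue key. Pressing.

>>> arm_command:
  targets:
    - [[0,0.01,0,0,0,0],[0,0.008,0,0,0,0],[0,0.004,0,0,0,0],[0,0,0,0,0,0],[0,0,0,0,0,0]]

```text
time: 25.28
ee_pos: [0.5441, -0.375, 0.0562]
eef_rot: [-0.467, -0.532, 0.532, 0.465]
ft_force: [-7.0, 2.3, 26.7]
width: 0.0005
```

>>> arm_command:
  targets:
    - [[0,0.002,0,0,0,0],[0,0,0,0,0,0],[0,0,0,0,0,0]]

```text
time: 25.53
ee_pos: [0.5443, -0.375, 0.0558]
eef_rot: [-0.468, -0.531, 0.532, 0.465]
ft_force: [-13.9, 4.5, 40.1]
width: 0.0005
```

```bash
python3 - <<'E'
from h import *
from bench import vision
s=readout.read_state();print(s["time"],s["ee_pos"],s["ft_force"])
c=vision.camera("scene");crop(c,195,130,70,60,9,"pics/s23.png")
E
```

```text
25.5333 [ 0.5442511  -0.37502483  0.05583083] [-13.85432306   4.47990366  40.09770893]
```

View pics/s23.png

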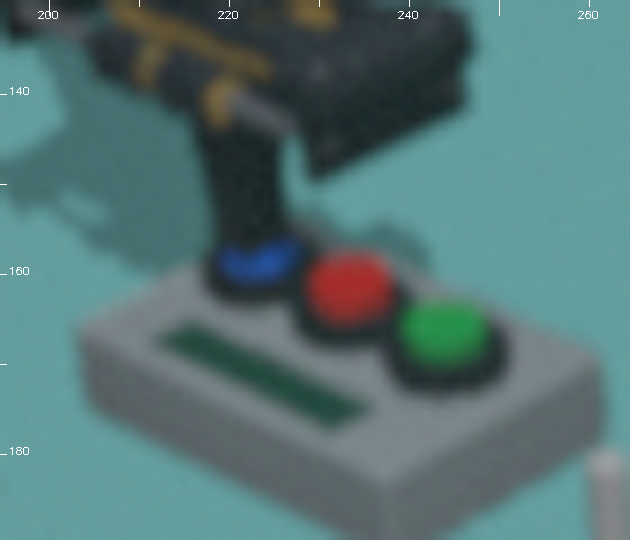

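Blue is bottomed out: the contact is hard at z = 0.056 and the key is visibly down. Releasing and going to green.

>>> arm_command:
  targets:
    - [[0,-0.008,0,0,0,0],[0,-0.02,0,0,0,0],[0,-0.012,0,0,0,0],[0,0,0,0,0,0],[0,0,0,0,0,0]]

```text
time: 26.0
ee_pos: [0.5431, -0.3748, 0.0909]
eef_rot: [-0.467, -0.532, 0.532, 0.466]
ft_force: [-1.1, -0.2, -0.3]
width: 0.0002
```

```bash
python3 - <<'E'
from h import *
from bench import vision
s=readout.read_state();print(s["time"],s["ee_pos"],s["ft_force"])
c=vision.camera("scene");crop(c,195,130,70,60,9,"pics/s24.png")
c=wcam(vision.camera("wrist"),s);cv2.imwrite("pics/w24.png",c["pixels"])
rows([(.5305,-.2765,.095),(.5305,-.2765,.07)],97.7,vmax=.03)
E
```

```text
26.0 [ 0.54314238 -0.37480401  0.0909053 ] [-1.12429106 -0.232115   -0.34858841]
[[0.025,-0.001,0,-0.1,-0.2,0],[0.025,-0.001,0,0,0,0],[0.024,-0.002,-0.001,0,0,0],[0.025,-0.001,0,0,0,0],[0,0.025,0,0,0,0]]
5 end [ 0.5303 -0.2763  0.0697]
```

View pics/s24.png

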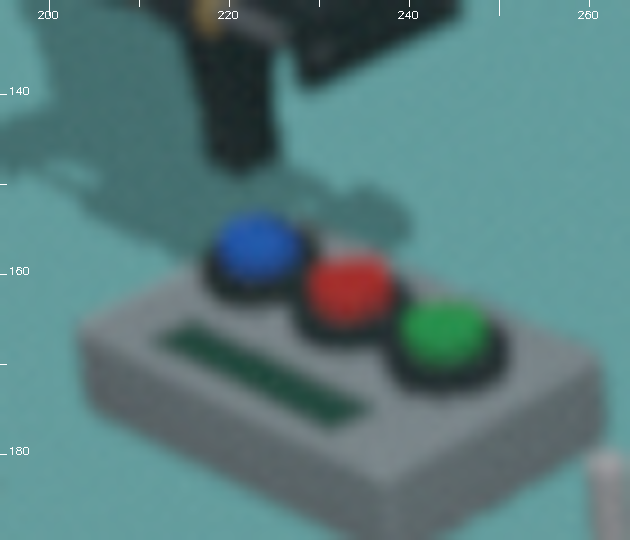

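Blue has sprung back. Moving over green and stepping down to find the contact height.

>>> arm_command:
  targets:
    - [[0.025,-0.001,0,0,0,0],[0.025,-0.001,0,0,0,0],[0.024,-0.001,-0.001,0,0,0],[0.025,0,0,0,0,0],[0,0.024,0,0,0,0],[0,0,0,0,0,0],[0,0,0,0,0,0]]

```text
time: 26.68
ee_pos: [0.5298, -0.2766, 0.0684]
eef_rot: [-0.465, -0.531, 0.532, 0.467]
ft_force: [-0.0, -0.1, 0.7]
width: 0.0006
```

>>> arm_command:
  targets:
    - [[0,0.005,0,0,0,0],[0,0,0,0,0,0],[0,0,0,0,0,0]]

```text
time: 26.93
ee_pos: [0.5311, -0.277, 0.0649]
eef_rot: [0.466, 0.532, -0.531, -0.466]
ft_force: [-0.6, 0.1, 0.1]
width: 0.0006
```

>>> arm_command:
  targets:
    - [[0,0.003,0,0,0,0],[0,0,0,0,0,0],[0,0,0,0,0,0]]

```text
time: 27.18
ee_pos: [0.5313, -0.2767, 0.0621]
eef_rot: [0.467, 0.532, -0.532, -0.466]
ft_force: [0.4, -1.5, 2.4]
width: 0.0005
```

>>> arm_command:
  targets:
    - [[0,0.002,0,0,0,0],[0,0,0,0,0,0],[0,0,0,0,0,0]]

```text
time: 27.43
ee_pos: [0.5313, -0.2766, 0.06]
eef_rot: [0.466, 0.532, -0.532, -0.466]
ft_force: [1.1, -2.0, 4.3]
width: 0.0002
```

>>> arm_command:
  targets:
    - [[0,0.002,0,0,0,0],[0,0,0,0,0,0],[0,0,0,0,0,0]]

```text
time: 27.68
ee_pos: [0.5312, -0.2766, 0.0579]
eef_rot: [-0.466, -0.532, 0.532, 0.466]
ft_force: [0.9, -3.1, 3.2]
width: 0.0005
```

>>> arm_command:
  targets:
    - [[0,0.002,0,0,0,0],[0,0.001,0,0,0,0],[0,0,0,0,0,0],[0,0,0,0,0,0]]

```text
time: 28.02
ee_pos: [0.5314, -0.2766, 0.0563]
eef_rot: [-0.467, -0.531, 0.532, 0.466]
ft_force: [-5.2, -0.6, 19.5]
width: 0.0008
```

```bash
python3 - <<'E'
from h import *
from bench import vision
s=readout.read_state();print(s["time"],s["ee_pos"],s["ft_force"])
c=vision.camera("scene");crop(c,195,130,70,60,9,"pics/s25.png")
E
```

```text
28.0167 [ 0.53135478 -0.27663333  0.05627447] [-5.21174258 -0.64130316 19.51733951]
```

View pics/s25.png

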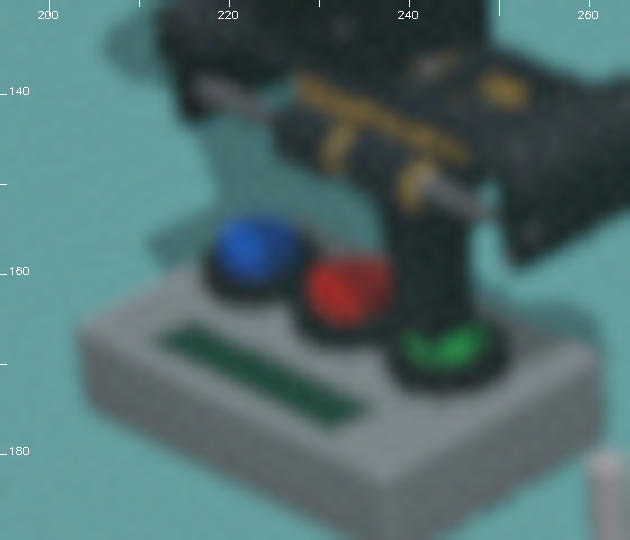

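Green is fully down: contact began near z = 0.063 and it bottomed at 0.056 with 20 N, while blue and red are up. Release, lift clear, and make a final check.

>>> arm_command:
  targets:
    - [[0,-0.008,0,0,0,0],[0,-0.03,0,0,0,0],[0,-0.04,0,0,0,0],[0,-0.04,0,0,0,0],[0,-0.03,0,0,0,0],[-0.03,0,0,0,0,0],[-0.03,0,0,0,0,0],[0,0,0,0,0,0],[0,0,0,0,0,0],[0,0,0,0,0,0]]

```text
time: 28.9
ee_pos: [0.5387, -0.3347, 0.202]
eef_rot: [0.465, 0.532, -0.532, -0.467]
ft_force: [0.0, 0.7, 0.6]
width: 0.0007
```

```bash
python3 - <<'E'
from h import *
from bench import vision
s=readout.read_state();print(s["time"],s["ee_pos"],s["ft_force"])
c=vision.camera("scene");cv2.imwrite("pics/s26.png",c["pixels"])
print([(205+i,int(v)) for i,v in enumerate(c["pixels"][205:215,306:309,2].mean(1))],[(186+i,int(v)) for i,v in enumerate(c["pixels"][186:199,285:288].mean((1,2)))])
c=vision.camera("top");cv2.imwrite("pics/t26.png",c["pixels"])
E
```

```text
28.9 [ 0.53868822 -0.33465189  0.20202707] [0.041044   0.68519813 0.60937215]
[(205, 43), (206, 38), (207, 38), (208, 41), (209, 67), (210, 115), (211, 151), (212, 165), (213, 169), (214, 169)] [(186, 139), (187, 139), (188, 139), (189, 139), (190, 133), (191, 106), (192, 70), (193, 51), (194, 51), (195, 50), (196, 55), (197, 101), (198, 147)]
```

View pics/s26.png

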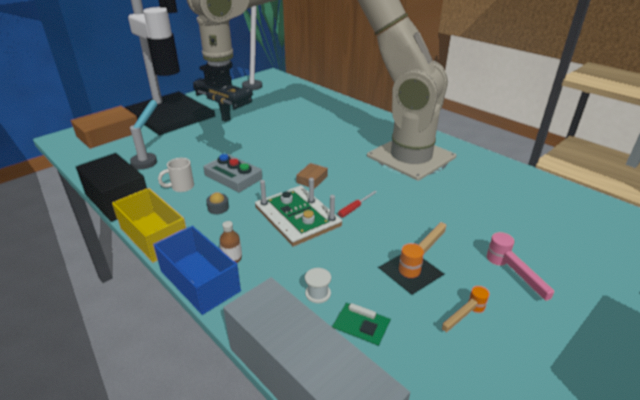

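View pics/t26.png

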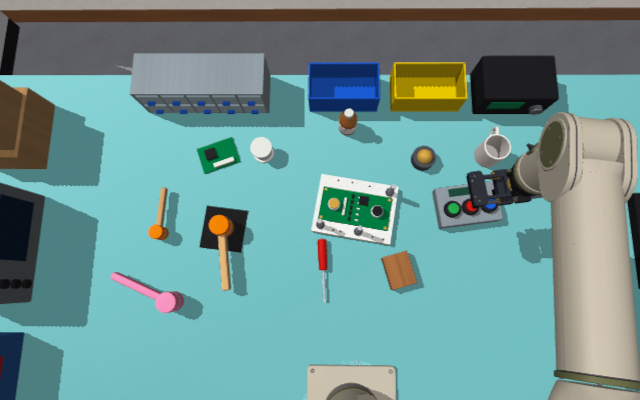

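The mallet stands on the mat at (219,225), both pins are still down, the keys are up and the bystanders are where they were. Handing in.

```bash
python3 -c "
from bench import r
print(r.close_job())"
```

```text
the job is handed in; nothing more can be done
None
```

I knocked in the brass pin and then the black pin with the large orange mallet. Then I stood the mallet back on its mat, let go, and pressed blue and then green. The job went in at about 29 s of the 64 s, and no verdict is reported.

**What the last checks showed:**
- **Pins:** Both heads sit on their collars with no visible gap. A second, deeper blow moved neither pin.
- **Mallet:** It stands upright near the middle of the mat, let go.
- **Keys:** Blue went to its stop at about 40 N and sprang back. Green was pressed about 6–7 mm, to its stop. All three keys look up in the last scene view, and the red one was not touched.
- **Bystanders:** They look unmoved in the top view, and the robot was touching nothing.

**What failed or disagreed:**
- **Brass pin reading:** Its edge shift in the scene picture came to only about 11.7 mm, below the 12.5 mm needed. Black read about 13 mm. I took brass as home because the second blow moved it no further, but the pixel measurement alone does not prove it.
- **Grasp:** The first arm orientation could not reach the grasp, so I turned the gripper half round. I then lifted once before the fingers had closed; the mallet did not move.
- **Slip:** The mallet turned about 10° in the grip during the second blow on each pin. I pitched the tool to bring it upright again before going on.

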